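Check the spare gears on the master-gear jig and sort them by tooth count

ROBOT

A 6-joint arm with a two-finger parallel gripper is mounted at the origin on the work surface. World frame = base frame: x ahead of the robot, y to its left, z up, the work surface at z = 0. Lengths are in m, angles in rad, forces in N, time in s.
With the tool pointing down it reaches from about 0.275 to 0.75 m from the base axis. Payload 10.2 kg.
Tool frame: the origin (TCP) lies on the centre line of the jaws, within the pads' length; the fingertips stand 14 mm ahead of it and the grasp point (between the pads) lies 5 mm behind it; z points along the fingers, y is the line along which they close (so a half turn about z gives the same grasp; the last joint's range is limited). The gripper opens to 85 mm and grips with 20 to 120 N. Pads are 22 mm wide; open, the fingers measure 114 mm over their backs; the gripper's body (76 mm by 85 mm) begins 54 mm behind the grasp point. The pads swing forward as they close: fully open they stand 13 mm farther back than shut.
Start: joints at [-1.563, 0.313, 1.498, -0, 1.331, -0.223], TCP at [0.12, -0.511, 0.245] pointing down, gripper open.
Joint ranges: [-2.94, 2.94], [-0.97, 2.17], [0.19, 2.56], [-1.23, 4.37], [0.02, 3.11], [-2.88, 2.88]. Speed limits (rad/s): [2.39, 2.39, 3.01, 3.14, 3.14, 3.14].

INTERFACE

Orientations are given as [roll, pitch, yaw] about the fixed x, y, z axes, in that order (R = Rz(yaw) Ry(pitch) Rx(roll)).
In Python, from cell import robot gives the robot as it stands.
- The arm moves only by the shell command python3 -m creep 'ROWS' [OPENING] [FORCE]. ROWS is JSON, one flat list of numbers, 4 for each row, row after row: the shift along the tool's x, y, z in mm, then the turn about the tool's z in rad. A call has exactly 5 rows; each row is the pose to reach, as a shift and turn from the pose commanded when the call began, along the tool's axes at that moment; what a row does not reach only later rows make up. A row lasts 1/8 s, in which the tool goes at most 62.5 mm and 10.7 degrees, less where a joint would pass 70% of its speed; a pose out of reach is approached as far as the arm can. A call with a gripper value outside its range is refused whole. OPENING is the finger opening in mm, from 0 to 85.4, set as the call begins (- or left out, the last holds). The fingers move at their own pace and stop on an object; FORCE is the grip in N (left out, the last holds). Time passes only in rows, so rows that repeat a pose let the fingers close, or fill a call up. It gives the time, the measured TCP pose, the force, the opening and the grip force at its end, in the units of the state.
- robot.get_obs(): the state, without advancing time (a new reading comes with each control period).
- robot.snapshot(name): name is "scene" or "top" or "wrist"; returns the picture (480x640x3 uint8, red, green, blue); there is no depth.
- robot.camera_info(name): a dict with "vertical_fov" (degrees; the focal length in pixels is half the picture's height over the tangent of half this angle, whatever the lens; pixels are square), "cx", "cy" (the principal point, pixels), "R" (3x3) and "t" (3): a world point X has camera coordinates R X + t. Camera axes: x right, y down, z forward; pixel columns grow to the right and rows downward; lengths in m; the calibration is good to about 2 mm. A picture is of the moment at which its call begins: read the wrist's pose just before it. camera_info takes no time and is no camera call; for the wrist camera it gives the pose at the moment of the call.
- robot.sign_off(): hands the job in; it is judged then, once.
The state is a dict: "time": time; "q": joint angles; "qvel": joint speeds; "effort": joint torques, N m; "position": TCP position; "tool_rot": TCP orientation; "force": force on the tool from outside, world axes, zero at the start; "torque": the same for the moment, N m; "opening": finger opening in m; "gripper_force": force on a finger pad.
Only numpy, scipy, OpenCV 4.12 (cv2) and the standard library are available. Lean on these libraries where they do the work, as an engineer would, in place of code of your own. Each camera call takes 0.05 s, during which the arm holds its last target. There are 200 camera calls.

TASK

Sweep all the loose chips off the jig's near strip into the trough with the scraper block, not with the fingers. Then check the spare gears one after another, fewest teeth first: set the gear down on the test post for its tooth count so that it meshes with the master, and turn it so that the master's pointer goes past the mark on the trough side and then past the other mark. At the end every gear lies flat in the tray for its tooth count (fewest teeth in the smallest tray), the scraper stands upright back on its rest, the chips are in the trough and the solder spool and the beaker are undisturbed.

Things in the scene. Friction and masses are not known exactly. Their poses are not given: they have to be found in the camera images.
- gear6: loose white plastic 6-tooth spur gear, 45.6 mm over the tips, pitch diameter 36 mm, 20 mm thick, straight teeth 5.5 mm wide. On top a square boss 30 x 30 mm, 34 mm high, to hold it by, faces square to x and y. Blind bore in the underside, 20 mm wide and deep. Origin: centre of the underside, z up; one tooth's middle lies on +x. Starts flat on the bench; may be absent.
- post6 (a point): foot of the fixed test post for gear6, on the plate's top, 110 degrees from the jig's +x towards +y, 48 mm from the master's axis. Post 16 mm thick, tapering above 9 mm, 15 mm high. A gear lowered on it lies on the plate (its origin at this point) in mesh, if midway between two of its teeth faces a master tooth within 3.5 mm.
- tray6: fixed square open tray for the 6-tooth gear (the smallest of four), 60 mm square inside, 66 mm outside, floor 3 mm thick, walls 24 mm high. Origin: centre of its underside, on the bench. The trays stand in any order.
- gear8: loose white plastic 8-tooth spur gear, 57.6 mm over the tips, pitch diameter 48 mm, 20 mm thick, straight teeth 5.5 mm wide. On top a square boss 30 x 30 mm, 34 mm high, to hold it by, faces square to x and y. Blind bore in the underside, 20 mm wide and deep. Origin: centre of the underside, z up; one tooth's middle lies on +x. Starts flat on the bench; may be absent.
- post8 (a point): foot of the fixed test post for gear8, on the plate's top, 50 degrees from the jig's +x towards +y, 54 mm from the master's axis. Post 16 mm thick, tapering above 9 mm, 15 mm high. A gear lowered on it lies on the plate (its origin at this point) in mesh, if midway between two of its teeth faces a master tooth within 3.5 mm.
- tray8: fixed square open tray for the 8-tooth gear (second smallest of four), 72 mm square inside, 78 mm outside, floor 3 mm thick, walls 24 mm high. Origin: centre of its underside, on the bench. The trays stand in any order.
- gear10: loose white plastic 10-tooth spur gear, 69.6 mm over the tips, pitch diameter 60 mm, 20 mm thick, straight teeth 5.5 mm wide. On top a square boss 30 x 30 mm, 34 mm high, to hold it by, faces square to x and y. Blind bore in the underside, 20 mm wide and deep. Origin: centre of the underside, z up; one tooth's middle lies on +x. Starts flat on the bench; may be absent.
- post10 (a point): foot of the fixed test post for gear10, on the plate's top, 10 degrees from the jig's +x towards -y, 60 mm from the master's axis. Post 16 mm thick, tapering above 9 mm, 15 mm high. A gear lowered on it lies on the plate (its origin at this point) in mesh, if midway between two of its teeth faces a master tooth within 3.5 mm.
- tray10: fixed square open tray for the 10-tooth gear (second largest of four), 84 mm square inside, 90 mm outside, floor 3 mm thick, walls 24 mm high. Origin: centre of its underside, on the bench. The trays stand in any order.
- gear12: loose white plastic 12-tooth spur gear, 81.6 mm over the tips, pitch diameter 72 mm, 20 mm thick, straight teeth 5.5 mm wide. On top a square boss 30 x 30 mm, 34 mm high, to hold it by, faces square to x and y. Blind bore in the underside, 20 mm wide and deep. Origin: centre of the underside, z up; one tooth's middle lies on +x. Starts flat on the bench; may be absent.
- post12 (a point): foot of the fixed test post for gear12, on the plate's top, 70 degrees from the jig's +x towards -y, 66 mm from the master's axis. Post 16 mm thick, tapering above 9 mm, 15 mm high. A gear lowered on it lies on the plate (its origin at this point) in mesh, if midway between two of its teeth faces a master tooth within 3.5 mm.
- tray12: fixed square open tray for the 12-tooth gear (the largest of four), 96 mm square inside, 102 mm outside, floor 3 mm thick, walls 24 mm high. Origin: centre of its underside, on the bench. The trays stand in any order.
- jig: fixed jig, a dark steel plate 20 mm thick, x = -156 to 100, y = -110 to 110 mm. Origin: on the bench below the master's axis; x away from the robot at yaw 0, z up. A lip 12 mm high at x = -156 to -150. The chips lie on the bare near strip, x = -150 to -48 (reach of the master's pointer), middle x = -98, y = -110 to 110, where the trough begins. Master and posts are beyond it.
- trough (a point): middle of the chip trough's floor, axes as the jig's: aluminium trough at the strip's +y end, 112 mm long inside (x), 62 mm wide (y), open towards the plate, whose top is 17 mm above this floor; the other walls reach 34 mm above the bench.
- master (a joint): angle of the steel master gear (10 teeth, pitch diameter 60, 69.6 mm over the tips, teeth and thickness as the loose gears, standing on the plate), counter-clockwise from above. Light friction. At 0 a tooth's middle lies on the jig's +x and the white pointer points along -x. White marks on the plate at -0.40 (trough side, +y) and +0.40. Play in mesh about 8 mm.
- pointer (a point): tip of the master's pointer, 46 mm from its axis, taken at the height of the plate's top
- tooth (a point): tip of the master's tooth that lies 108 degrees counter-clockwise from the jig's +x when the joint reads 0, taken at the height of the plate's top
- scraper: loose scraper block: aluminium blade 90 mm long (y), 20 mm thick (x), 26 mm high, and on it a wooden grip 60 mm long (y), 24 mm thick (x), from 26 to 70 mm above the foot. 130 to 250 g. Origin: centre of the foot, z up. It starts on its rest.
- rest: fixed black rubber rest for the scraper, 60 (x) x 110 (y) x 4 mm, flat. Origin: centre of its underside, on the bench.
- chip1: loose aluminium chip, 34 x 20 mm, 6 mm thick with one end (at -x) turned up to 14 mm; origin: centre of the underside. It starts on the jig's strip. It may be absent.
- chip2: loose aluminium chip, 34 x 20 mm, 6 mm thick with one end (at -x) turned up to 14 mm; origin: centre of the underside. It starts on the jig's strip. It may be absent.
- chip3: loose aluminium chip, 34 x 20 mm, 6 mm thick with one end (at -x) turned up to 14 mm; origin: centre of the underside. It starts on the jig's strip. It may be absent.
- spool: bystander: solder spool, 56 mm across, 40 mm high; origin: centre of the underside
- beaker: bystander: glass beaker, 70 mm across, 90 mm high; origin: centre of the underside
Not all that is in view belongs to the job. Several things have the shape of the rest; the one meant has the colours described above.

How it is judged:
By the outcome, as a careful person would: the job done as asked, in the order asked, and still so for the second after the job is handed in, with the robot touching nothing.
Of gear6, gear8, gear10, gear12 only 3 to 4 are there at a start; the rules pass over those that are not, and their reading is None.
Of chip1, chip2, chip3 only 2 to 3 are there at a start; the rules pass over those that are not, and their reading is None.
At some moment in a run one of gear6, gear8, gear10, gear12 may be knocked a few centimetres aside while the robot is not near it.
It also fails if it takes over 208 s, if anything falls off the work surface, if the arm or the gripper's body presses on something with over 40 N, if the wrist force passes 120 N, or if a joint passes its speed limit or range.

## Working session

There is one attempt and no reset: what is moved stays moved. The work goes in short steps, Python scripts to look and compute and a shell command to move; the robot and the scene stay as the last step left them, time stands still between calls to the robot, and variables do not carry over. Pictures are saved under pics/ and viewed, at most 14 in all, crops included, and the job is handed in when it is done.

```bash
ls; mkdir -p pics
python3 - <<'E'
from cell import robot
import cv2,json
o=robot.get_obs();print({k:(v if not hasattr(v,'tolist') else [round(x,3) for x in v.tolist()]) for k,v in o.items() if k!='effort'})
for n in("scene","top","wrist"):
    i=robot.camera_info(n);print(n,i)
    cv2.imwrite(f'pics/{n}0.png',robot.snapshot(n)[:,:,::-1])
E
```

```text
pics
{'time': 0.0, 'q': [-1.563, 0.313, 1.498, 0.0, 1.331, -0.223], 'qvel': [0.0, -0.0, 0.0, 0.0, 0.0, 0.001], 'position': [0.12, -0.511, 0.245], 'tool_rot': [-3.14, -0.0, 0.231], 'force': [-0.255, -0.347, -0.518], 'torque': [-0.003, -0.03, 0.034], 'gripper_force': 0.0, 'opening': 0.08501310197974916}
scene {'vertical_fov': 49.62750745513916, 'cx': 322.64004765405, 'cy': 231.4093381449286, 'R': array([[ 0.65750885,  0.75341515,  0.00690883],
       [ 0.55615136, -0.47912878, -0.67906648],
       [-0.50830875,  0.45033457, -0.73404427]]), 't': array([-0.36220739, -0.26395167,  1.61432355])}
top {'vertical_fov': 53.3857573008618, 'cx': 330.8299251590654, 'cy': 243.2462859778316, 'R': array([[-0.02662977, -0.99959767,  0.00976463],
       [-0.98283315,  0.02439672, -0.18287644],
       [ 0.18256464, -0.01446696, -0.98308741]]), 't': array([-0.0058033 ,  0.54176045,  1.00223584])}
wrist {'vertical_fov': 62.977508248012626, 'cx': 322.4231626219182, 'cy': 238.14133027955566, 'R': array([[ 0.22815787, -0.97362329, -0.00129618],
       [-0.92388028, -0.21692085,  0.3152627 ],
       [-0.30722828, -0.07073215, -0.94900355]]), 't': array([-0.52412409, -0.04046072,  0.38072867])}
```

View pics/top0.png

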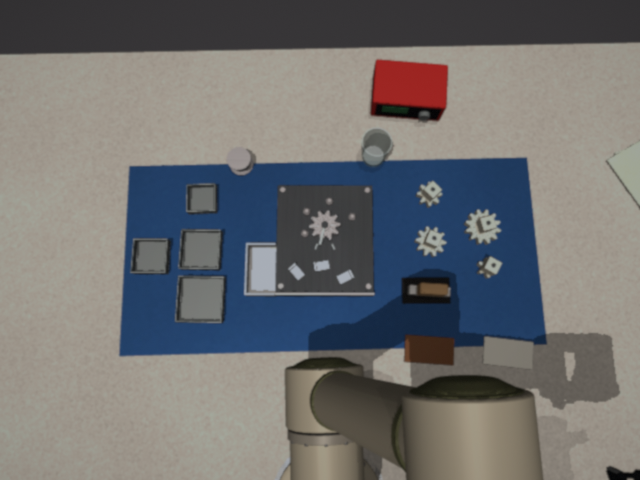

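View pics/scene0.png

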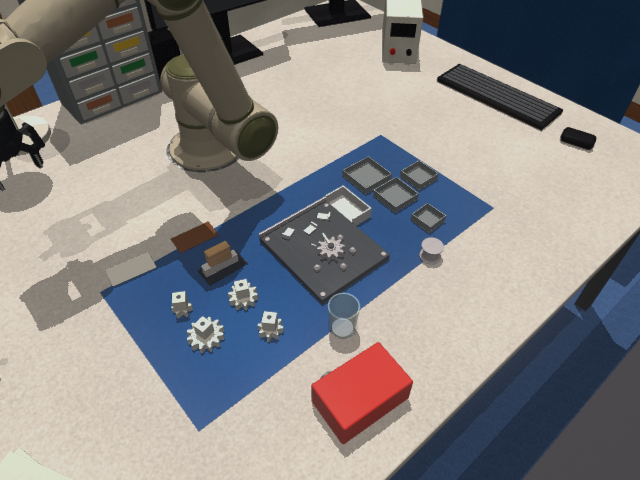

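Run:
```python
import cv2
im=cv2.imread('pics/top0.png')
def crop(x0,x1,y0,y1,s,n):
    c=cv2.resize(im[y0:y1,x0:x1],None,fx=s,fy=s,interpolation=cv2.INTER_CUBIC)
    c=cv2.convertScaleAbs(c,alpha=1.4)
    for x in range((x0+9)//10*10,x1,10):
        cv2.line(c,((x-x0)*s,0),((x-x0)*s,6 if x%50 else 16),(0,255,255),1)
        if x%20==0: cv2.putText(c,str(x),((x-x0)*s-10,20),0,.4,(0,255,255),1)
    for y in range((y0+9)//10*10,y1,10):
        cv2.line(c,(0,(y-y0)*s),(8,(y-y0)*s),(0,255,255),1)
        if y%20==0: cv2.putText(c,str(y),(10,(y-y0)*s+4),0,.4,(0,255,255),1)
    cv2.imwrite(n,c)
crop(240,385,178,298,5,'pics/jig.png')
crop(395,515,175,308,4,'pics/gears.png')
crop(120,260,140,328,3,'pics/trays.png')
```

```text
(no output)
```

View pics/jig.png

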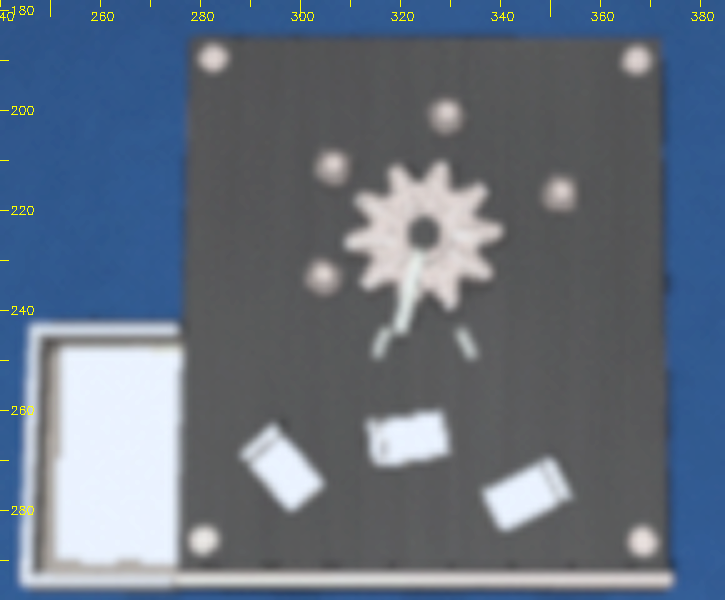

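View pics/gears.png

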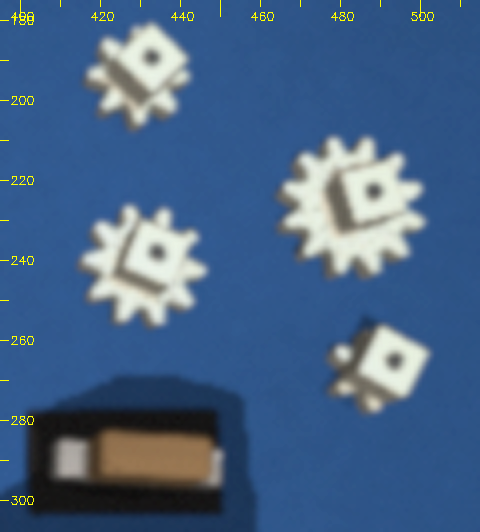

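View pics/trays.png

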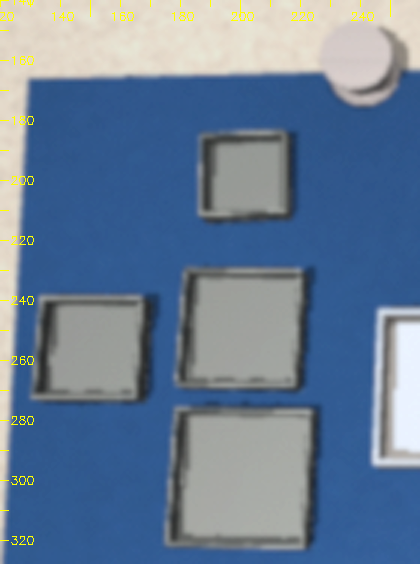

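```bash
cat > h.py <<'E'
import numpy as np
from scipy.optimize import least_squares
from cell import robot
def cam(n,info=None):
    i=info or robot.camera_info(n); f=240/np.tan(np.radians(i['vertical_fov']/2))
    return i,f
def proj(P,n='top',info=None):
    i,f=cam(n,info); c=np.atleast_2d(P)@np.array(i['R']).T+i['t']
    return np.c_[i['cx']+f*c[:,0]/c[:,2], i['cy']+f*c[:,1]/c[:,2]]
def unproj(uv,z,n='top',info=None):
    i,f=cam(n,info); R=np.array(i['R']); uv=np.atleast_2d(uv)
    d=np.c_[(uv[:,0]-i['cx'])/f,(uv[:,1]-i['cy'])/f,np.ones(len(uv))]@R
    C=-R.T@i['t']; s=(z-C[2])/d[:,2]
    return C+s[:,None]*d
def jig2w(p,X): 
    c,s=np.cos(p[2]),np.sin(p[2]); X=np.atleast_2d(X)
    return np.c_[p[0]+c*X[:,0]-s*X[:,1],p[1]+s*X[:,0]+c*X[:,1],X[:,2]]
E
python3 - <<'E'
from h import *
d=np.radians
pl=lambda a,r,z:[r*np.cos(d(a)),r*np.sin(d(a)),z]
M=np.array([[0,0,.04],pl(110,.048,.035),pl(50,.054,.035),pl(-10,.06,.035),pl(-70,.066,.035),[.1,.11,.02],[.1,-.11,.02]])
uv=np.array([[424,232],[322,275],[332,165],[447,115],[561,191],[188,38],[662,38]])/5+[240,178]
f=lambda p:(proj(jig2w(p,M))-uv).ravel()
r=least_squares(f,[.5,0,0]);print('jig',r.x.round(4));print(f(r.x).reshape(-1,2).round(1).tolist())
p=r.x
t=unproj(np.array([[401,330]])/5+[240,178],.04)[0]
for z in(.022,.03,.04): 
  t=unproj(np.array([[401,330]])/5+[240,178],z)[0]-[p[0],p[1],0]; print('ptr',z,(np.arctan2(-t[1],-t[0])-p[2]).round(3),np.hypot(*t[:2]).round(4))
g=lambda uv,z,o,s:unproj(np.atleast_2d(uv)/s+o,z).round(4)
print('gear6,8,10,12',g([[395,360],[152,57],[157,252],[374,191]],.054,[395,175],4)[:,:2].tolist())
q=g([[102,431],[213,437],[210,486],[100,480]],.074,[395,175],4);print('grip',q.tolist(),q.mean(0))
q=g([[32,410],[217,410],[222,513],[30,513]],.004,[395,175],4);print('rest',q.tolist(),q.mean(0))
for n,c in dict(t6=[(198,131),(292,131),(296,214),(198,217)],t8=[(39,296),(152,296),(148,399),(31,399)],t10=[(185,268),(308,268),(303,389),(176,387)],t12=[(174,407),(317,407),(310,548),(165,547)]).items():
  q=g(c,.024,[120,140],3);print(n,q.mean(0)[:2],[np.hypot(*(q[i]-q[i-1])[:2]).round(3) for i in range(4)])
for n in(0,1,2):
  c=[[282,468],[409,438],[527,494]][n];q=unproj(np.array(c)/5+[240,178],.026)[0]-[p[0],p[1],0];print('chip',q.round(3))
print('beaker foot',unproj([[373,157]],0)); print('spool',unproj([[240,161]],.04))
E
```

```text
jig [ 0.5842 -0.0073 -0.0269]
[[-0.1, 1.0], [0.2, 0.0], [0.1, -0.1], [0.0, -0.4], [0.0, 0.1], [-0.2, -0.5], [-0.2, -0.2]]
ptr 0.022 -0.257 0.0403
ptr 0.03 -0.246 0.0417
ptr 0.04 -0.232 0.0435
gear6,8,10,12 [[0.4835, -0.3742], [0.6584, -0.2526], [0.5468, -0.248], [0.5783, -0.371]]
grip [[0.4469, -0.2076, 0.074], [0.4422, -0.2664, 0.074], [0.4164, -0.263, 0.074], [0.421, -0.2049, 0.074]] [ 0.431625 -0.235475  0.074   ]
rest [[0.4666, -0.1825, 0.004], [0.464, -0.2879, 0.004], [0.4057, -0.2866, 0.004], [0.4085, -0.1782, 0.004]] [ 0.4362 -0.2338  0.004 ]
t6 [0.659925 0.272525] [np.float64(0.068), np.float64(0.072), np.float64(0.066), np.float64(0.074)]
t8 [0.527825 0.383775] [np.float64(0.078), np.float64(0.085), np.float64(0.078), np.float64(0.087)]
t10 [0.53995 0.27205] [np.float64(0.09), np.float64(0.093), np.float64(0.092), np.float64(0.094)]
t12 [0.42865 0.27055] [np.float64(0.102), np.float64(0.106), np.float64(0.103), np.float64(0.105)]
chip [-0.101  0.066  0.026]
chip [-0.089  0.009  0.026]
chip [-0.115 -0.043  0.026]
beaker foot [[ 0.7581029  -0.12697436  0.        ]]
spool [[0.74037468 0.18338878 0.04      ]]
```

```bash
cat > go.py <<'E'
# go.py x y z psi ... : shift (tool mm) and turn to each target from the present pose / previous target
import sys
from h import *
o=robot.get_obs(); p=np.array(o['position'])
r=o['tool_rot'];psi=r[2]
if abs(r[0])<1.5: print('odd',r)
print('t',round(float(o['time']),2),'at',p.round(4),round(float(psi),3),'F',np.round(o['force'],1),'open',round(float(o['opening'])*1000,1),'g',round(float(o['gripper_force']),0),'q6',round(float(o['q'][5]),2))
a=list(map(float,sys.argv[1:]))
for k in range(0,len(a),4):
    T=a[k:k+4]; d=np.array(T[:3])-p; c,s=np.cos(psi),np.sin(psi)
    print('->',np.round([1e3*(c*d[0]+s*d[1]),1e3*(s*d[0]-c*d[1]),-1e3*d[2]],1),'turn',round(float((psi-T[3]+np.pi)%(2*np.pi)-np.pi),3)); p=np.array(T[:3]);psi=T[3]
E
python3 -m creep '[53,-28,14,-0.18, 106,-57,27,-0.36, 158,-85,41,-0.54, 211,-114,55,-0.72, 264,-142,68,-0.9]' 60
python3 go.py .4316 -.2355 .15 1.49 .4316 -.2355 .06 1.49
```

```text
time: 0.78
position: [0.3457, -0.3109, 0.1769]
tool_rot: [3.142, -0.0, 1.136]
force: [0.2, -1.3, 0.6]
opening: 0.0601
gripper_force: 0.0
t 0.78 at [ 0.3457 -0.3109  0.1769] 1.136 F [ 0.2 -1.3  0.6] open 60.1 g 0.0 q6 -0.55
-> [104.5  46.2  26.9] turn -0.354
-> [ 0.  0. 90.] turn 0.0
```

```bash
python3 -m creep '[42,18,10,-0.15, 84,37,20,-0.3, 104,46,27,-0.354, 104,46,75,-0.354, 104,46,120,-0.354]' 60 >/dev/null
python3 go.py .4316 -.2355 .055 1.49
python3 -m creep '[0,0,0,0, 0,0,0,0, 0,0,0,0, 0,0,0,0, 0,0,0,0]' 0 80 
python3 go.py .4316 -.2355 .15 1.49
```

```text
t 1.4 at [ 0.4307 -0.2376  0.056 ] 1.486 F [ 0.5 -0.4 -1. ] open 60.0 g 0.0 q6 -0.66
-> [2.2 0.7 1. ] turn -0.004
time: 2.02
position: [0.4313, -0.2388, 0.0591]
tool_rot: [3.139, 0.002, 1.485]
force: [-0.2, -0.0, 8.3]
opening: 0.0228
gripper_force: 79.8
t 2.02 at [ 0.4313 -0.2388  0.0591] 1.485 F [-0.2 -0.   8.3] open 22.8 g 80.0 q6 -0.66
-> [  3.3   0.  -90.9] turn -0.005
```

```bash
python3 -m creep '[0,0,-50,0, 0,0,-100,0, 30,0,-100,0.18, 60,0,-100,0.36, 90,0,-100,0.54]' >/dev/null
python3 go.py .4808 -.0926 .16 -.027
```

```text
t 2.65 at [ 0.4381 -0.1474  0.1579] 0.939 F [ 0.   0.2 -2.2] open 22.5 g 79.0 q6 0.05
-> [69.4  2.1 -2.1] turn 0.966
```

```bash
python3 -m creep '[20,0,0,0.185, 40,1,0,0.37, 60,2,0,0.555, 69,2,0,0.74, 69,2,0,0.925]' >/dev/null
python3 go.py .4808 -.0926 .10 -.027
```

```text
t 3.27 at [ 0.4804 -0.093   0.1578] 0.015 F [ 0.1 -0.4 -2.8] open 22.8 g 79.0 q6 1.12
-> [ 0.4 -0.4 57.8] turn 0.042
```

Check how the block hangs before lowering.

```bash
python3 -m creep '[0,0,25,0.042, 0,0,45,0.042, 0,0,56,0.042, 0,0,56,0.042, 0,0,56,0.042]' >/dev/null
python3 go.py .4808 -.0926 .0765 -.027
python3 - <<'E'
from h import *; import cv2
a=robot.snapshot('top')[170:310,230:390,::-1]; b=robot.snapshot('wrist')[:,:,::-1]
a=cv2.resize(a,None,fx=2.5,fy=2.5,interpolation=2); b=cv2.resize(b,(400,300),interpolation=3)
o=np.zeros((350,800,3),np.uint8);o[:350,:400]=a;o[:300,400:]=b
cv2.imwrite('pics/sw1.png',o)
E
```

```text
t 3.9 at [ 0.4807 -0.0937  0.1021] -0.022 F [ 0.  -0.1 -1.9] open 22.8 g 79.0 q6 1.16
-> [ 0.1 -1.1 25.6] turn 0.005
```

View pics/sw1.png

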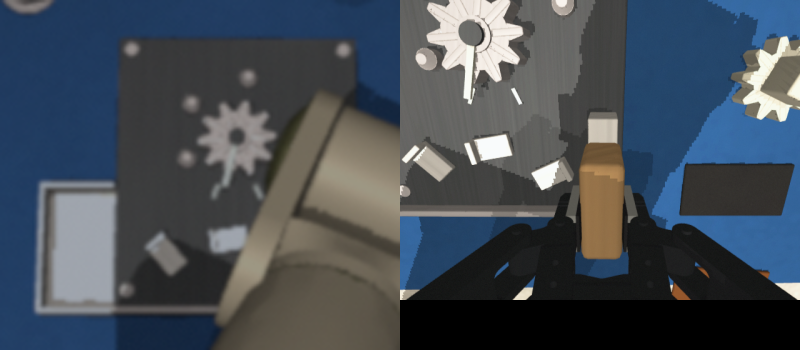

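```bash
python3 -m creep '[0,0,12,0.005, 0,0,24,0.005, 0,0,24,0.005, 0,-10,24,0.005, 0,-30,24,0.005]' >/dev/null; python3 go.py
python3 -m creep '[0,-20,0,0, 0,-40,0,0, 0,-60,0,0, 0,-80,0,0, 0,-100,0,0]' >/dev/null
python3 go.py .4862 .1104 .0785 -.027
```

```text
t 4.62 at [ 0.4811 -0.0631  0.0775] -0.028 F [-0.4  0.8 -1.7] open 22.8 g 79.0 q6 1.23
t 5.25 at [0.4836 0.0376 0.0776] -0.027 F [-0.5 -0.7 -1.8] open 22.4 g 79.0 q6 1.43
-> [  0.6 -72.8  -0.9] turn 0.0
```

```bash
python3 -m creep '[0,-18,0,0, 0,-36,0,0, 0,-54,0,0, 0,-66,0,0, 0,-74,0,0]' >/dev/null; python3 go.py
python3 -m creep '[0,0,0,0, 0,8,0,0, 0,30,-40,0, 0,90,-90,0, 0,150,-90,0]' >/dev/null
python3 go.py .43 -.235 .16 1.49
python3 - <<'E'
from h import *; import cv2
a=robot.snapshot('top')[170:310,230:390,::-1]; b=robot.snapshot('wrist')[:,:,::-1]
a=cv2.resize(a,None,fx=2.5,fy=2.5,interpolation=2); b=cv2.resize(b,(400,300),interpolation=3)
o=np.zeros((350,800,3),np.uint8);o[:350,:400]=a;o[:300,400:]=b
cv2.imwrite('pics/sw2.png',o)
E
```

```text
t 5.88 at [0.4856 0.1111 0.0774] -0.027 F [-0.2  0.8 -0.6] open 23.0 g 79.0 q6 1.59
t 6.5 at [ 0.4825 -0.0316  0.1685] -0.026 F [ 1.5  0.4 -2.9] open 23.1 g 80.0 q6 1.29
-> [-47.2 204.8   8.5] turn -1.516
```

View pics/sw2.png

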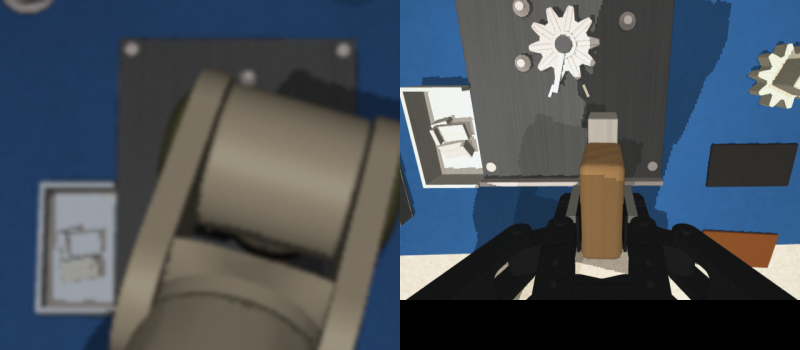

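```bash
python3 -m creep '[-9,45,0,-0.185, -18,90,0,-0.37, -28,135,0,-0.555, -38,180,0,-0.74, -47,205,5,-0.925]' >/dev/null; python3 go.py .4355 -.237 .16 1.52
```

```text
t 7.22 at [ 0.4284 -0.2354  0.1609] 0.886 F [-0.7 -0.9 -2.6] open 22.7 g 80.0 q6 -0.06
-> [3.3 6.5 0.9] turn -0.634
```

```bash
python3 -m creep '[3,6,20,-0.185, 3,6,50,-0.37, 3,6,75,-0.555, 3,6,90,-0.634, 3,6,98,-0.634]' >/dev/null; python3 go.py .4355 -.237 .06 1.52
python3 -m creep '[0,0,2,0, 0,0,3,0, 0,0,4,0, 0,0,4,0, 0,0,4,0]' ; python3 go.py .4355 -.237 .06 1.52
```

```text
t 7.85 at [ 0.4353 -0.2347  0.0621] 1.515 F [-0.4  0.4 -1.4] open 22.5 g 80.0 q6 -0.68
-> [-2.3  0.3  2.1] turn -0.005
time: 8.48
position: [0.436, -0.2347, 0.0591]
tool_rot: [3.141, 0.0, 1.516]
force: [0.3, 0.2, -1.1]
opening: 0.0231
gripper_force: 79.8
t 8.47 at [ 0.436  -0.2347  0.0591] 1.516 F [ 0.3  0.2 -1.1] open 23.1 g 80.0 q6 -0.68
-> [-2.3 -0.3 -0.9] turn -0.004
```

```bash
python3 -m creep '[0,0,1,0, 0,0,1,0, 0,0,1,0, 0,0,1,0, 0,0,1,0]' >/dev/null
python3 -m creep '[0,0,0,0, 0,0,0,0, 0,0,0,0, 0,0,-30,0, 0,0,-70,0]' 60
python3 -m creep '[0,0,-50,0.18, -20,0,-100,0.36, -60,0,-150,0.54, -70,-20,-170,0.72, -70,-40,-170,0.9]' >/dev/null; python3 go.py .40 -.30 .30 0
```

```text
time: 9.72
position: [0.4355, -0.2343, 0.1281]
tool_rot: [-3.14, -0.001, 1.516]
force: [0.4, -0.3, 0.2]
opening: 0.0604
gripper_force: 0.0
t 10.35 at [ 0.3917 -0.3034  0.2992] 0.609 F [-0.3 -0.5  0.1] open 60.2 g 0.0 q6 0.07
-> [ 8.7  1.9 -0.8] turn 0.609
```

```bash
python3 -m creep '[8,2,0,0.18, 8,2,0,0.36, 8,2,0,0.54, 8,2,0,0.609, 8,2,0,0.609]' >/dev/null; python3 go.py
python3 - <<'E'
from h import *; import cv2,pickle
i=robot.camera_info('wrist'); b=robot.snapshot('wrist')[:,:,::-1]
pickle.dump(i,open('w1.pkl','wb')); cv2.imwrite('pics/w1.png',b)
print(proj([[.4835,-.3742,.054],[.6584,-.2526,.054],[.5468,-.248,.054],[.5783,-.371,.054]],'wrist',i).round())
E
```

```text
t 10.97 at [ 0.3997 -0.2993  0.2978] 0.008 F [-1.   0.2  0.1] open 60.2 g 0.0 q6 0.69
[[ 407.  105.]
 [ 264. -139.]
 [ 264.   26.]
 [ 412.  -16.]]
```

View pics/w1.png

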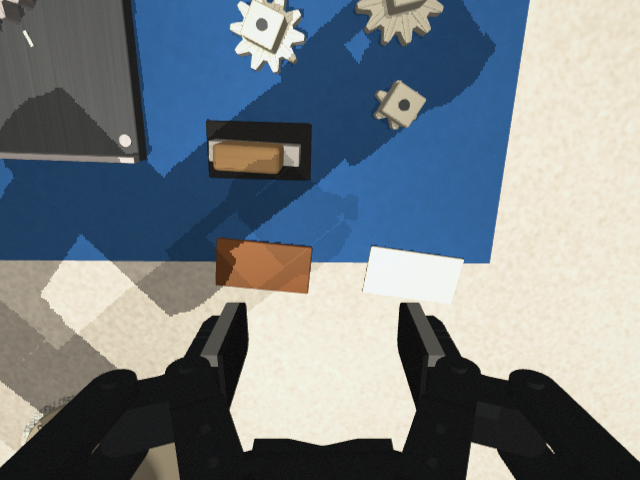

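```bash
cat > fit.py <<'E'
# fit.py name N x y : fit gear pose from a fresh picture of camera name (or w1 saved)
from h import *
import cv2,sys,pickle
from scipy.optimize import minimize
S=4
def outline(n,root=5.0):
    R=.003*n+.0048; r=.003*n-root*1e-3; w=.00275
    a0=np.arcsin(w/r); P=[]
    for k in range(n):
        t=2*np.pi*k/n; c,s=np.cos(t),np.sin(t)
        for x,y in((r*np.cos(a0),-w),(R,-w),(R,w),(r*np.cos(a0),w)): P.append((c*x-s*y,s*x+c*y))
    return np.array(P)
def sil(n,p,z0,info,shape,off):
    m=np.zeros(shape,np.uint8); O=outline(n); B=.015*np.array([(1,1),(-1,1),(-1,-1),(1,-1)])
    c,s=np.cos(p[2]),np.sin(p[2]); Rm=np.array([[c,-s],[s,c]])
    def px(Q,z): 
        W=np.c_[Q@Rm.T+p[:2],np.full(len(Q),z)]; return (proj(W,'',info)-off)*S
    for z in np.linspace(z0,z0+.02,5): cv2.fillPoly(m,[np.round(px(O,z)*16).astype(np.int32)],1,shift=4)
    H=cv2.convexHull(np.r_[px(B,z0+.02),px(B,z0+.054)].astype(np.float32))
    cv2.fillPoly(m,[np.round(H*16).astype(np.int32)],1,shift=4)
    return m
def fit(img,info,n,x0,y0,z0=0.,mask=None):
    c=proj([[x0,y0,.02]],'',info)[0]; f=240/np.tan(np.radians(info['vertical_fov']/2))
    d=float((np.array(info['R'])@[x0,y0,.02]+info['t'])[2]); h=int(f*(.003*n+.05)/d)
    u0,v0=max(0,int(c[0])-h),max(0,int(c[1])-h); u1,v1=min(640,int(c[0])+h),min(480,int(c[1])+h)
    cr=img[v0:v1,u0:u1]; big=cv2.resize(cr,None,fx=S,fy=S,interpolation=cv2.INTER_LINEAR).astype(float)
    m=((big[:,:,0]>0.62*big[:,:,2])&(big.sum(2)>120)).astype(np.uint8)   # RGB: not blue
    if mask: m=mask(big)
    k,lab,st,ce=cv2.connectedComponentsWithStats(m)
    q=(np.array([c[0]-u0,c[1]-v0])*S); j=1+min(range(k-1),key=lambda i:np.hypot(*(ce[i+1]-q))-0.02*np.sqrt(st[i+1,4]) if st[i+1,4]>300 else 1e9)
    m=(lab==j).astype(np.uint8); off=np.array([u0-.5+.5/S,v0-.5+.5/S])
    cost=lambda p:float((sil(n,p,z0,info,m.shape,off)!=m).sum())/m.sum()
    best=None; per=np.pi if n in(6,10) else np.pi/2
    pc=unproj([ce[j]/S+off],z0+.02,'',info)[0]
    cand=sorted([(cost([pc[0],pc[1],a]),a) for a in np.arange(0,per,np.pi/36)])[:5]
    for _,a in cand:
        r=minimize(cost,[pc[0],pc[1],a],method='Nelder-Mead',options=dict(initial_simplex=[[pc[0]+i,pc[1]+j2,a+k2] for i,j2,k2 in((0,0,0),(.006,0,.03),(0,.006,-.03),(-.003,-.003,.08))],maxiter=150))
        if best is None or r.fun<best[1]: best=(r.x,r.fun)
    return best
if __name__=='__main__':
    nm=sys.argv[1]
    if nm=='w1': info=pickle.load(open('w1.pkl','rb')); img=cv2.imread('pics/w1.png')[:,:,::-1]
    elif nm=='top0': info=robot.camera_info('top'); img=cv2.imread('pics/top0.png')[:,:,::-1]
    else: info=robot.camera_info(nm); img=robot.snapshot(nm)
    for a in zip(*[iter(map(float,sys.argv[2:]))]*3):
        p,c=fit(img,info,int(a[0]),a[1],a[2]); print(int(a[0]),p.round(4),'cost',round(c,3))
E
python3 fit.py w1 6 .4835 -.3742 10 .5468 -.248; python3 fit.py top0 6 .4835 -.3742 8 .6584 -.2526 10 .5468 -.248 12 .5783 -.371
```

```text
6 [ 0.4842 -0.3714  1.0223] cost 0.046
10 [ 0.5479 -0.246   2.7003] cost 0.077
6 [ 0.4843 -0.3738  1.0396] cost 0.091
8 [ 0.6602 -0.2523  0.739 ] cost 0.109
10 [ 0.548  -0.2475  2.0927] cost 0.126
12 [ 0.5797 -0.3708  0.2384] cost 0.103
```

```bash
python3 go.py .4842 -.3726 .17 1.03
cat > master.py <<'E'
from h import *; import cv2,sys
from fit import outline
J=[.5842,-.0073,-.0269]
def master(img,info,J=J):
    g=img.astype(np.float32).mean(2); best=[]
    # sample brightness just inside/outside along the annulus near tips (r 31..34 mm), z=.04 ; posts excluded by ring radius
    th=np.arange(0,2*np.pi,np.pi/180); prof=0
    for r in(.029,.031,.033):
        W=jig2w(J,np.c_[r*np.cos(th),r*np.sin(th),np.full(len(th),.04)]); uv=proj(W,'',info).astype(np.float32)
        prof=prof+cv2.remap(g,uv[:,0][None],uv[:,1][None],1)[0]
    F=np.sum(prof*np.exp(-10j*th)); ph=np.angle(F.conjugate())/10   # mod 36 deg
    # pointer : brightest at r 38..44 mm on near half
    pt=0
    for r in(.038,.040,.042):
        a=np.arange(-1.2,1.2,.01); W=jig2w(J,np.c_[-r*np.cos(a),-r*np.sin(a),np.full(len(a),.03)]); uv=proj(W,'',info).astype(np.float32)
        pt=pt+cv2.remap(g,uv[:,0][None],uv[:,1][None],1)[0]
    pt=cv2.GaussianBlur(pt[None],(0,0),4)[0]; p=a[pt.argmax()]
    k=np.round((p-ph)/(np.pi/5)); return ph+k*np.pi/5,p,abs(F)/prof.sum()
def gamma(phi,N):
    b={6:110,8:50,10:-10,12:-70}[N]; R={6:.048,8:.054,10:.06,12:.066}[N]; be=np.radians(b)
    d=(phi-be+np.pi/10)%(np.pi/5)-np.pi/10   # nearest master tooth
    g=(be+J[2]+np.pi-10*d/N-np.pi/N)%(2*np.pi/N)
    return jig2w(J,[[R*np.cos(be),R*np.sin(be),.02]])[0],g
if __name__=='__main__':
    N=int(sys.argv[2])
    if sys.argv[1]=='top0': img=cv2.imread('pics/top0.png')[:,:,::-1]; info=robot.camera_info('top')
    elif sys.argv[1]=='phi': 
        phi=float(sys.argv[3]); img=None
    else: info=robot.camera_info(sys.argv[1]); img=robot.snapshot(sys.argv[1])
    if img is not None: phi,p,q=master(np.ascontiguousarray(img),info); print('phi',phi.round(3),'pointer',p.round(3),'q',q.round(2))
    P,g=gamma(phi,N); print('post',P.round(4),'gamma',(g+2*np.pi/N*np.arange(-N//2,N)).round(3).tolist())
E
python3 master.py top0 6; python3 master.py top 6
```

```text
t 11.03 at [ 0.3998 -0.2993  0.2978] 0.009 F [-0.1  0.3 -0. ] open 60.1 g 0.0 q6 0.68
-> [ 83.8  74.  127.8] turn -1.021
phi -0.24 pointer -0.3 q 0.18
post [0.569  0.0382 0.02  ] gamma [-2.362, -1.315, -0.267, 0.78, 1.827, 2.874, 3.921, 4.969, 6.016]
phi -0.24 pointer -0.3 q 0.18
post [0.569  0.0382 0.02  ] gamma [-2.362, -1.314, -0.267, 0.78, 1.827, 2.874, 3.922, 4.969, 6.016]
```

```bash
python3 -m creep '[20,18,30,-0.185, 40,36,60,-0.37, 60,54,90,-0.555, 84,74,115,-0.74, 84,74,128,-0.925]' 60 >/dev/null
python3 -m creep '[0,0,0,-0.096, 0,0,0,-0.096, 0,0,0,-0.096, 0,0,0,-0.096, 0,0,0,-0.096]' >/dev/null
python3 fit.py wrist 6 .4842 -.3726;python3 go.py .4842 -.3726 .045 1.03
```

```text
6 [ 0.4847 -0.3709  1.0245] cost 0.041
t 12.38 at [ 0.4843 -0.3728  0.17  ] 1.028 F [0.5 0.6 0.4] open 60.0 g 0.0 q6 -0.3
-> [ 1.00e-01 -2.00e-01  1.25e+02] turn -0.002
```

```bash
python3 -m creep '[1,0,50,0, 1,0,100,0, 1,0,125,0, 1,0,129,0, 1,0,129,0]' 60 >/dev/null
python3 -m creep '[0,0,0,0, 0,0,0,0, 0,0,0,0, 0,0,0,0, 0,0,0,0]' 0 60 
python3 -m creep '[0,0,-30,0, 0,0,-80,0, 0,0,-115,0, 0,0,-115,0, 0,0,-115,0]' 
python3 go.py .569 .0382 .15 1.83
```

```text
time: 13.62
position: [0.4853, -0.3724, 0.0423]
tool_rot: [3.139, 0.001, 1.028]
force: [-0.9, 1.1, 6.7]
opening: 0.029
gripper_force: 60.1
time: 14.25
position: [0.4845, -0.3715, 0.1549]
tool_rot: [-3.14, -0.001, 1.028]
force: [-0.2, 0.6, -0.5]
opening: 0.0287
gripper_force: 59.3
t 14.25 at [ 0.4845 -0.3715  0.1549] 1.028 F [-0.2  0.6 -0.5] open 28.7 g 59.0 q6 -0.3
-> [ 394.5 -139.3    4.9] turn -0.802
```

```bash
python3 -m creep '[56,-20,0,-0.15, 112,-40,0,-0.3, 168,-60,0,-0.45, 224,-79,0,-0.6, 280,-99,0,-0.75]' >/dev/null
python3 go.py .569 .0382 .11 1.827
```

```text
t 14.88 at [ 0.5443 -0.079   0.1545] 1.783 F [ 0.3 -1.1 -1.2] open 29.0 g 59.0 q6 -0.57
-> [109.3  48.8  44.5] turn -0.044
```

```bash
python3 -m creep '[40,18,0,-0.044, 80,36,0,-0.044, 109,49,20,-0.044, 109,49,44,-0.044, 109,49,44,-0.044]' >/dev/null
python3 go.py .569 .0382 .063 1.827
python3 - <<'E'
from h import *; import cv2
cv2.imwrite('pics/p6.png',robot.snapshot('wrist')[:,:,::-1])
E
python3 master.py wrist 6
```

```text
t 15.5 at [0.5687 0.0361 0.1093] 1.822 F [ 0.1 -0.4 -0.7] open 29.1 g 59.0 q6 -0.39
-> [ 1.9  0.8 46.3] turn -0.005
phi -1.287 pointer -1.2 q 0.02
post [0.569  0.0382 0.02  ] gamma [-2.711, -1.664, -0.617, 0.431, 1.478, 2.525, 3.572, 4.619, 5.667]
```

View pics/p6.png

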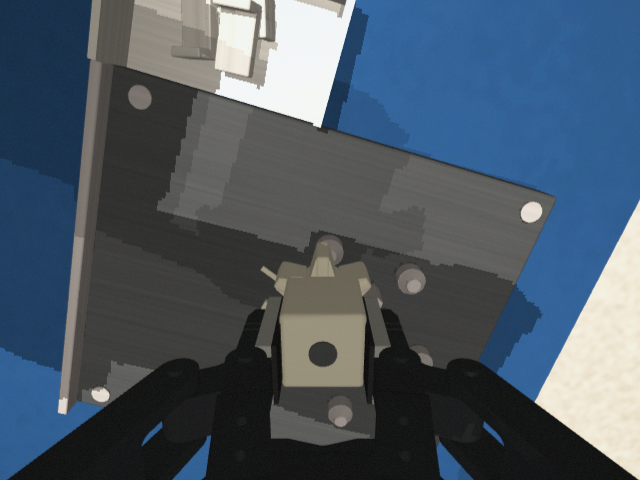

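Run:
```python
from h import *
J=[.5842,-.0073,-.0269]; f=lambda a,r:[r*np.cos(np.radians(a)),r*np.sin(np.radians(a)),.035]
print(proj(jig2w(J,[f(110,.048),f(50,.054),f(-70,.066),[.1,.11,.02],[-.15,.11,.02]]),'wrist').round(1))
```

```text
[[321.4 255.3]
 [405.2 283.9]
 [334.1 418.6]
 [548.3 196. ]
 [107.5  66. ]]
```

Run:
```python
from h import *
o=robot.get_obs();p=o['position'];i=robot.camera_info('wrist')
print(proj([[p[0],p[1],p[2]+.0117],[p[0],p[1],p[2]-.03]],'wrist').round(1))
# refine jig from wrist picks
J0=[.5842,-.0073,-.0269]; f=lambda a,r:[r*np.cos(np.radians(a)),r*np.sin(np.radians(a)),.035]
M=np.array([f(50,.054),f(-70,.066),[.1,.11,.02],[-.15,.11,.02]]);uv=np.array([[412,286],[341,413],[555,196],[113,66]])
r=least_squares(lambda p:(proj(jig2w(p,M),'wrist',i)-uv).ravel(),J0);print(r.x.round(4),r.fun.round(1))
print(np.array(i['R']).round(3).tolist(), (-np.array(i['R']).T@i['t']-p).round(4))
```

```text
[[321.5 353.7]
 [321.9 298.6]]
[ 0.5878 -0.006  -0.0249] [-0.3 -2.8 -0.9  5.1 -0.1 -1.1  1.1 -0.3]
[[0.969, 0.248, -0.002], [0.235, -0.92, 0.314], [0.076, -0.305, -0.949]] [-0.0196  0.0787  0.1286]
```

Run:
```python
from h import *; import pickle
i=pickle.load(open('w1.pkl','rb'))
q=unproj([[207,121],[311,124],[311,180],[208,176]],.004,'',i);print('rest w1',q.round(4).tolist(),q.mean(0).round(4))
print('bolt br w1',unproj([[125,141]],.02,'',i).round(4),'top',unproj([[240+642/5,178+541/5]],.02).round(4))
print('lip corner w1',unproj([[134,157]],.032,'',i).round(4),'top',unproj([[240+672/5,178+574/5]],.032).round(4))
```

```text
rest w1 [[0.4672, -0.1791, 0.004], [0.465, -0.2866, 0.004], [0.4067, -0.2864, 0.004], [0.4103, -0.1753, 0.004]] [ 0.4373 -0.2319  0.004 ]
bolt br w1 [[ 0.4478 -0.0992  0.02  ]] top [[ 0.4474 -0.1014  0.02  ]]
lip corner w1 [[ 0.4334 -0.1116  0.032 ]] top [[ 0.4314 -0.113   0.032 ]]
```

```bash
sed -i 's/^J=.*/J=[.587,-.0057,-.026]/' master.py
python3 -m creep '[3,4,10,0, 3,4,25,0, 3,4,31,0, 3,4,34,0, 3,4,37,0]' |grep -E 'pos|force'
python3 -m creep '[0,0,3,0, 0,0,6,0, 0,0,8,0, 0,0,9,0, 0,0,9,0]' |grep -E 'pos|force'; python3 go.py .5718 .0398 .063 1.827
```

```text
position: [0.5735, 0.0396, 0.0749]
force: [1.2, 0.7, 0.2]
gripper_force: 59.3
position: [0.5732, 0.0397, 0.0658]
force: [-0.5, 0.5, -2.0]
gripper_force: 59.4
t 16.85 at [0.5732 0.0397 0.0658] 1.822 F [-0.5  0.5 -2. ] open 28.7 g 59.0 q6 -0.39
-> [ 0.5 -1.3  2.8] turn -0.005
```

```bash
python3 -m creep '[0,0,1.5,0, 0,0,3,0, 0,0,3,0, 0,0,3,0, 0,0,3,0]' |grep -E 'pos|force'
python3 -m creep '[0,0,0,-0.12, 0,0,0,-0.24, 0,0,0,-0.36, 0,0,0,-0.48, 0,0,0,-0.6]' |grep -E 'pos|rot|force'
python3 - <<'E'
from h import *; import cv2
a=robot.snapshot('top')[170:310,230:390,::-1]; b=robot.snapshot('scene')[190:300,250:390,::-1]
a=cv2.resize(a,None,fx=2.5,fy=2.5,interpolation=2); b=cv2.resize(b,None,fx=2.8,fy=2.8,interpolation=2)
o=np.zeros((350,800,3),np.uint8);o[:350,:400]=a;o[:b.shape[0],400:400+b.shape[1]]=b
cv2.imwrite('pics/m6.png',o)
E
```

```text
position: [0.5732, 0.0397, 0.0628]
force: [-1.5, 1.7, -0.5]
gripper_force: 59.4
position: [0.5733, 0.0399, 0.0629]
tool_rot: [3.141, -0.0, 2.426]
force: [-1.6, 1.6, -0.5]
gripper_force: 59.5
```

View pics/m6.png

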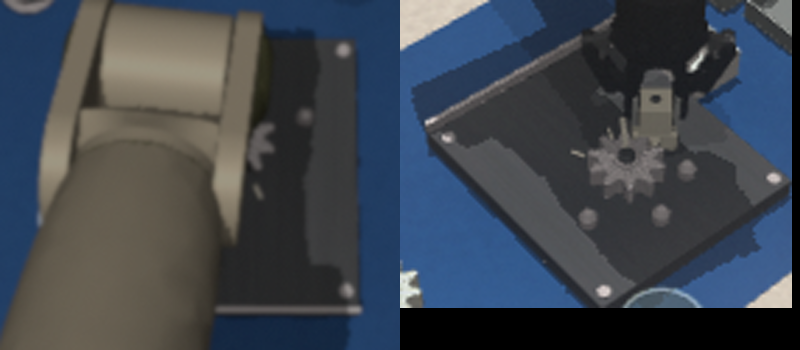

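```bash
python3 -m creep '[0,0,0,-0.1, 0,0,0,-0.2, 0,0,0,-0.3, 0,0,0,-0.35, 0,0,0,-0.35]' |grep -E 'pos|rot|force'
cat > sm.py <<'E'
# master angle from the scene camera: match teeth + pointer in the unoccluded part
from h import *; import cv2,sys
from fit import outline
from master import J
def sm(dbg=None):
    i=robot.camera_info('scene'); g=np.ascontiguousarray(robot.snapshot('scene')).astype(np.float32).mean(2)
    th=np.arange(-np.pi,np.pi,np.pi/180); prof=0
    for r in(.029,.031,.033):
        uv=proj(jig2w(J,np.c_[r*np.cos(th),r*np.sin(th),np.full(len(th),.04)]),'',i).astype(np.float32)
        prof=prof+cv2.remap(g,uv[:,0][None],uv[:,1][None],1)[0]/3
    a=np.arange(-1,1,.01); pt=0
    for r in(.038,.041,.044):
        uv=proj(jig2w(J,np.c_[-r*np.cos(a),-r*np.sin(a),np.full(len(a),.03)]),'',i).astype(np.float32)
        pt=pt+cv2.remap(g,uv[:,0][None],uv[:,1][None],1)[0]/3
    sel=(th>-2.6)&(th<.9)      # far/right side, free of the gripper as a rule
    p=prof[sel]; p=p-cv2.GaussianBlur(p[None],(0,0),20)[0]
    ph=np.angle(np.sum(p*np.exp(-10j*th[sel])).conjugate())/10
    return ph%(np.pi/5),pt
if __name__=='__main__':
    ph,pt=sm(); print('phi candidates',[round(ph+k*np.pi/5,3) for k in(-2,-1,0)]); print('pointer profile (a from -1 step .1)',pt[::10].round().tolist())
E
python3 sm.py
```

```text
position: [0.5733, 0.0398, 0.0629]
tool_rot: [3.141, -0.0, 2.769]
force: [-1.0, 1.7, 0.5]
gripper_force: 59.5
phi candidates [np.float64(-0.775), np.float64(-0.146), np.float64(0.482)]
pointer profile (a from -1 step .1) [102.0, 91.0, 101.0, 106.0, 51.0, 46.0, 69.0, 90.0, 76.0, 49.0, 46.0, 54.0, 70.0, 72.0, 59.0, 86.0, 64.0, 55.0, 55.0, 55.0]
```

```bash
python3 -m creep '[0,0,0,0.17, 0,0,0,0.34, 0,0,0,0.51, 0,0,0,0.68, 0,0,0,0.85]' |grep -E 'pos|rot|force'
python3 -m creep '[0,0,0,0.17, 0,0,0,0.34, 0,0,0,0.51, 0,0,0,0.68, 0,0,0,0.85]' |grep -E 'pos|rot|force'
python3 -m creep '[0,0,0,0.17, 0,0,0,0.34, 0,0,0,0.51, 0,0,0,0.68, 0,0,0,0.85]' |grep -E 'pos|rot|force'
python3 sm.py
```

```text
position: [0.5731, 0.039, 0.0628]
tool_rot: [-3.14, 0.001, 1.914]
force: [-2.7, -2.4, -0.4]
gripper_force: 59.6
position: [0.5733, 0.0391, 0.0629]
tool_rot: [3.141, 0.001, 1.064]
force: [-3.0, -1.5, 0.2]
gripper_force: 59.5
position: [0.5735, 0.0395, 0.063]
tool_rot: [3.141, -0.0, 0.214]
force: [-2.2, -1.3, -0.5]
gripper_force: 59.9
phi candidates [np.float64(-0.665), np.float64(-0.036), np.float64(0.592)]
pointer profile (a from -1 step .1) [86.0, 99.0, 79.0, 81.0, 82.0, 53.0, 68.0, 85.0, 80.0, 70.0, 50.0, 57.0, 101.0, 130.0, 85.0, 88.0, 64.0, 49.0, 51.0, 55.0]
```

Run:
```python
from h import *; import cv2
from master import J
i=robot.camera_info('scene'); im=np.ascontiguousarray(robot.snapshot('scene')); g=im.astype(np.float32).mean(2)
a=np.arange(-1,1.2,.02)
for z in(.02,.03,.04):
  for r in(.038,.042,.045):
    uv=proj(jig2w(J,np.c_[-r*np.cos(a),-r*np.sin(a),np.full(len(a),z)]),'',i).astype(np.float32)
    p=cv2.remap(g,uv[:,0][None],uv[:,1][None],1)[0]; k=np.argsort(-p)[:4]; print(z,r,[(round(a[j],2),int(p[j])) for j in k])
c=proj(jig2w(J,[[0,0,.04]]),'',i)[0].astype(int); print(c)
cr=im[c[1]-50:c[1]+50,c[0]-60:c[0]+60,::-1]; cv2.imwrite('pics/m6b.png',cv2.resize(cr,None,fx=6,fy=6,interpolation=cv2.INTER_CUBIC))
```

```text
0.02 0.038 [(np.float64(-0.02), 136), (np.float64(-0.04), 132), (np.float64(0.0), 131), (np.float64(0.02), 126)]
0.02 0.042 [(np.float64(0.08), 134), (np.float64(0.06), 129), (np.float64(0.1), 127), (np.float64(0.04), 123)]
0.02 0.045 [(np.float64(0.14), 127), (np.float64(0.12), 126), (np.float64(0.1), 125), (np.float64(0.16), 124)]
0.03 0.038 [(np.float64(0.28), 127), (np.float64(0.26), 126), (np.float64(0.3), 124), (np.float64(0.24), 123)]
0.03 0.042 [(np.float64(0.28), 129), (np.float64(0.3), 128), (np.float64(0.26), 128), (np.float64(0.32), 125)]
0.03 0.045 [(np.float64(0.3), 140), (np.float64(0.32), 135), (np.float64(0.28), 128), (np.float64(0.34), 127)]
0.04 0.038 [(np.float64(0.46), 132), (np.float64(0.48), 131), (np.float64(0.5), 128), (np.float64(0.52), 125)]
0.04 0.042 [(np.float64(0.5), 139), (np.float64(0.52), 130), (np.float64(0.48), 129), (np.float64(0.54), 118)]
0.04 0.045 [(np.float64(0.52), 130), (np.float64(0.5), 124), (np.float64(0.68), 122), (np.float64(0.54), 122)]
[330 246]
```

View pics/m6b.png

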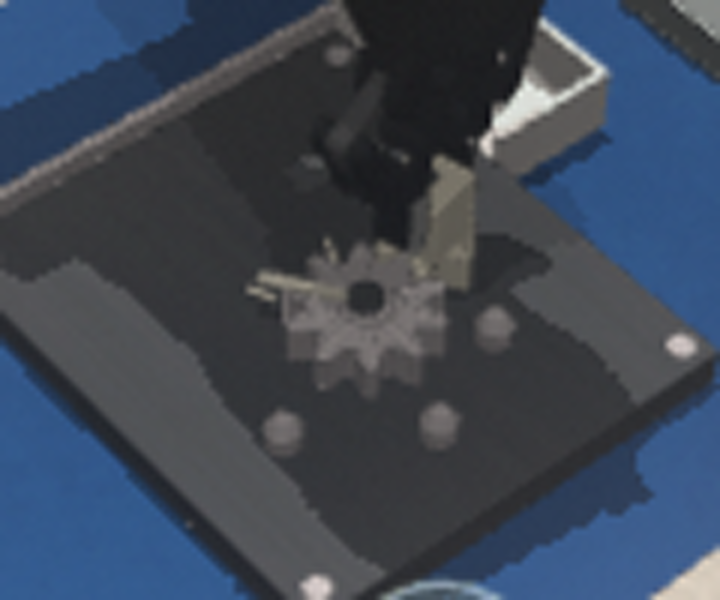

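```bash
python3 -m creep '[0,0,0,0.1, 0,0,0,0.2, 0,0,0,0.3, 0,0,0,0.3, 0,0,0,0.3]' |grep -E 'pos|rot|force'
python3 sm.py
python3 -m creep '[0,0,0,-0.1, 0,0,-5,-0.1, 0,0,-25,-0.1, 0,0,-60,-0.1, 0,0,-90,-0.1]' |grep -E 'pos|rot|force'
python3 go.py .663 .2745 .15 0.1
```

```text
position: [0.5733, 0.0394, 0.0629]
tool_rot: [3.141, 0.0, -0.075]
force: [-3.0, -0.7, -0.0]
gripper_force: 59.9
phi candidates [np.float64(-1.184), np.float64(-0.555), np.float64(0.073)]
pointer profile (a from -1 step .1) [87.0, 89.0, 93.0, 58.0, 87.0, 74.0, 68.0, 79.0, 59.0, 86.0, 67.0, 50.0, 55.0, 95.0, 132.0, 107.0, 61.0, 52.0, 50.0, 52.0]
position: [0.574, 0.0396, 0.1548]
tool_rot: [3.141, -0.003, 0.021]
force: [-0.1, 0.4, -0.6]
gripper_force: 59.9
t 22.15 at [0.574  0.0396 0.1548] 0.021 F [-0.1  0.4 -0.6] open 29.1 g 60.0 q6 1.42
-> [  93.9 -233.     4.8] turn -0.079
```

```bash
python3 -m creep '[19,-47,0,0, 38,-94,0,0, 57,-141,0,0, 76,-188,0,0, 95,-233,0,0]' >/dev/null
python3 go.py .664 .2745 .047 0.02
python3 - <<'E'
from h import *; import cv2
o=robot.get_obs();i=robot.camera_info('wrist')
im=robot.snapshot('wrist')[:,:,::-1].copy()
for X in [(.664+a*.033,.2745+b*.033,.024) for a in(-1,1) for b in(-1,1)]: 
  u=proj([X],'',i)[0]; cv2.circle(im,(int(u[0]),int(u[1])),4,(0,0,255),1)
cv2.imwrite('pics/t6.png',im)
E
python3 master.py top 8;python3 fit.py top 8 .6602 -.2523 10 .548 -.2475 12 .5797 -.3708
```

```text
t 22.77 at [0.6639 0.2765 0.1537] 0.021 F [ 0.1  0.1 -1.2] open 29.4 g 60.0 q6 1.78
-> [  0.    2.  106.7] turn 0.001
phi 0.736 pointer 0.78 q 0.19
post [0.6228 0.0348 0.02  ] gamma [-2.517, -1.731, -0.946, -0.16, 0.625, 1.41, 2.196, 2.981, 3.767, 4.552, 5.337, 6.123]
8 [ 0.6602 -0.2525  0.7223] cost 0.109
10 [ 0.548  -0.2478  1.439 ] cost 0.127
12 [ 0.58   -0.3709  0.7532] cost 0.102
```

View pics/t6.png

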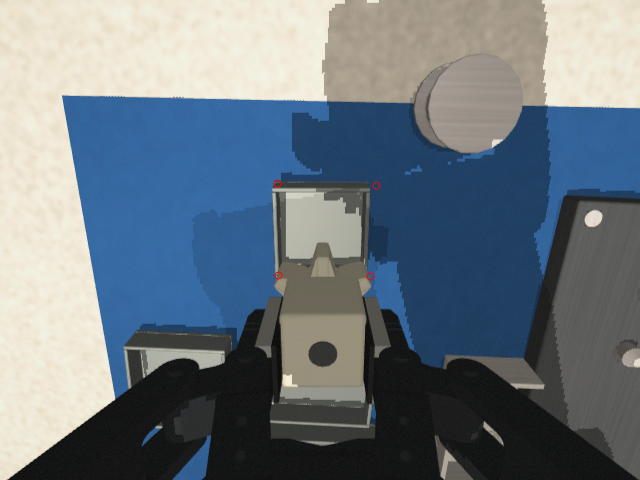

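```bash
python3 -m creep '[0,0,50,0, 0,0,90,0, 0,0,102,0, 0,0,105,0, 0,0,107,0]' |grep -E 'pos|force'
python3 -m creep '[0,0,0,0, 0,0,0,0, 0,0,0,0, 0,0,-30,0, 0,0,-80,0]' 50 |grep -E 'pos|force'
python3 -m creep '[-50,20,-80,0, -100,40,-80,0, -160,50,-80,0, -160,110,-80,0, -160,170,-80,0]' |grep -E 'pos|force'
python3 fit.py top 6 .664 .277; python3 go.py .6602 -.2515 .17 .73
```

```text
position: [0.6642, 0.2747, 0.048]
force: [0.3, -0.7, -0.4]
gripper_force: 59.9
position: [0.6624, 0.2744, 0.1252]
force: [1.1, -0.5, 0.5]
gripper_force: 0.0
position: [0.5059, 0.1003, 0.2068]
force: [0.9, -0.9, -0.4]
gripper_force: 0.0
6 [ 0.6538  0.2732 -0.0477] cost 0.784
t 24.85 at [0.5069 0.0939 0.2066] 0.019 F [ 2.8 -5.1  1.2] open 50.1 g 0.0 q6 1.51
-> [146.9 348.2  36.6] turn -0.711
```

```bash
python3 -m creep '[20,58,7,-0.15, 40,116,14,-0.3, 65,174,21,-0.45, 90,232,28,-0.6, 115,290,36,-0.711]' 60 |grep -E 'pos|force'
python3 go.py .6605 -.2515 .17 .73
```

```text
position: [0.6277, -0.1853, 0.1705]
force: [0.3, 0.8, 1.0]
gripper_force: 0.0
t 25.48 at [ 0.6277 -0.1853  0.1705] 0.737 F [0.3 0.8 1. ] open 59.7 g 0.0 q6 0.37
-> [-20.2  71.1   0.5] turn 0.007
```

```bash
python3 -m creep '[-10,35,0,0.005, -20,71,0,0.005, -20,71,0,0.005, -20,71,0,0.005, -20,71,0,0.005]'  |grep -E 'pos|force'
python3 fit.py wrist 8 .6605 -.2515;python3 go.py .6605 -.2515 .041 .73
```

```text
position: [0.6596, -0.2484, 0.1707]
force: [-0.6, -0.5, -0.1]
gripper_force: 0.0
8 [ 0.6599 -0.2501  0.7284] cost 0.069
t 26.15 at [ 0.6596 -0.2485  0.1708] 0.729 F [ 0.  -0.2 -0.3] open 60.2 g 0.0 q6 0.32
-> [ -1.4   2.9 129.8] turn -0.001
```

```bash
python3 -m creep '[-1,1.5,50,0, -1,1.5,100,0, -1,1.5,126,0, -1,1.5,129,0, -1,1.5,129,0]' 60 >/dev/null
python3 -m creep '[0,0,0,0, 0,0,0,0, 0,0,0,0, 0,0,0,0, 0,0,0,0]' 0 60 |grep -E 'pos|force|open'
python3 -m creep '[0,0,-30,0, 0,0,-80,0, 0,0,-115,0, 0,0,-115,0, 0,0,-115,0]' |grep -E 'pos|force|open'
python3 go.py .6228 .0348 .15 .625
```

```text
position: [0.6605, -0.2515, 0.0429]
force: [-0.4, 0.7, 6.4]
opening: 0.0291
gripper_force: 60.3
position: [0.6594, -0.2509, 0.1549]
force: [0.1, 0.7, -1.4]
opening: 0.0288
gripper_force: 59.5
t 28.02 at [ 0.6594 -0.2509  0.1549] 0.728 F [ 0.1  0.7 -1.4] open 28.8 g 59.0 q6 0.31
-> [ 162.8 -237.7    4.9] turn 0.103
```

```bash
python3 -m creep '[33,-47,0,0.103, 65,-95,0,0.103, 98,-143,0,0.103, 131,-190,0,0.103, 163,-238,0,0.103]' >/dev/null
python3 -m creep '[0,0,0,0, 0,0,0,0, 0,0,0,0, 0,0,0,0, 0,0,0,0]'|grep -E 'pos|force|open'
python3 go.py .6234 .0350 .075 .625
```

```text
position: [0.6232, 0.0343, 0.1562]
force: [-0.6, -0.3, 0.1]
opening: 0.0283
gripper_force: 59.6
t 29.27 at [0.6232 0.0343 0.1562] 0.624 F [-0.6 -0.3  0.1] open 28.3 g 60.0 q6 0.81
-> [ 0.5 -0.4 81.2] turn -0.001
```

```bash
python3 -m creep '[0,0,45,0, 0,0,70,0, 0,0,76,0, 0,0,79,0, 0,0,82,0]' |grep -E 'pos|force|open'
python3 -m creep '[0,0,3,0, 0,0,6,0, 0,0,9,0, 0,0,11,0, 0,0,11,0]' |grep -E 'pos|force|open'
```

```text
position: [0.6238, 0.0348, 0.0754]
force: [-0.1, 0.2, -0.8]
opening: 0.0291
gripper_force: 59.6
position: [0.6232, 0.0349, 0.0632]
force: [-0.3, 0.1, -0.1]
opening: 0.0285
gripper_force: 59.6
```

```bash
python3 -m creep '[0,0,0,-0.17, 0,0,0,-0.34, 0,0,0,-0.51, 0,0,0,-0.68, 0,0,0,-0.85]' |grep -E 'pos|rot|force'
python3 -m creep '[0,0,0,-0.17, 0,0,0,-0.34, 0,0,0,-0.51, 0,0,0,-0.68, 0,0,0,-0.85]' |grep -E 'pos|rot|force'
python3 -m creep '[0,0,0,-0.15, 0,0,0,-0.3, 0,0,0,-0.3, 0,0,0,-0.3, 0,0,0,-0.3]' |grep -E 'pos|rot|force'
python3 sm.py;python3 master.py top 8 | head -1
```

```text
position: [0.6232, 0.0352, 0.0634]
tool_rot: [3.142, -0.0, 1.481]
force: [-1.0, 1.3, -1.6]
gripper_force: 59.6
position: [0.6232, 0.0351, 0.0634]
tool_rot: [3.141, -0.0, 2.331]
force: [-0.4, 1.9, -0.6]
gripper_force: 59.6
position: [0.6232, 0.0349, 0.0633]
tool_rot: [3.142, 0.0, 2.623]
force: [-0.4, -0.5, 0.1]
gripper_force: 59.6
phi candidates [np.float64(-0.83), np.float64(-0.202), np.float64(0.427)]
pointer profile (a from -1 step .1) [46.0, 65.0, 110.0, 87.0, 50.0, 49.0, 72.0, 92.0, 68.0, 47.0, 57.0, 67.0, 80.0, 64.0, 56.0, 85.0, 64.0, 54.0, 55.0, 55.0]
phi -1.481 pointer -1.2 q 0.09
```

```bash
python3 -m creep '[0,0,0,0.17, 0,0,0,0.34, 0,0,0,0.51, 0,0,0,0.68, 0,0,0,0.85]' |grep -E 'pos|rot|force'
python3 -m creep '[0,0,0,0.17, 0,0,0,0.34, 0,0,0,0.51, 0,0,0,0.68, 0,0,0,0.85]' |grep -E 'pos|rot|force'
python3 -m creep '[0,0,0,0.15, 0,0,0,0.3, 0,0,0,0.4, 0,0,0,0.4, 0,0,0,0.4]' |grep -E 'pos|rot|force'
python3 sm.py
```

```text
position: [0.6235, 0.0349, 0.0635]
tool_rot: [3.141, 0.0, 1.769]
force: [2.1, -0.6, -0.1]
gripper_force: 59.7
position: [0.6235, 0.0349, 0.0635]
tool_rot: [3.141, -0.0, 0.919]
force: [1.9, -1.5, -1.6]
gripper_force: 59.6
position: [0.6233, 0.0349, 0.0634]
tool_rot: [3.141, -0.0, 0.527]
force: [0.9, 0.9, 0.1]
gripper_force: 59.7
phi candidates [np.float64(-1.222), np.float64(-0.594), np.float64(0.035)]
pointer profile (a from -1 step .1) [80.0, 59.0, 54.0, 68.0, 87.0, 68.0, 68.0, 82.0, 79.0, 104.0, 68.0, 57.0, 65.0, 113.0, 122.0, 100.0, 64.0, 52.0, 46.0, 51.0]
```

```bash
python3 -m creep '[0,0,0,-0.08, 0,0,-5,-0.08, 0,0,-25,-0.08, 0,0,-60,-0.08, 0,0,-90,-0.08]' |grep -E 'pos|rot|force'
python3 go.py .5325 .387 .155 0.6
```

```text
position: [0.6231, 0.0349, 0.1548]
tool_rot: [3.141, -0.0, 0.604]
force: [-0.6, 0.1, 0.3]
gripper_force: 59.7
t 35.05 at [0.6231 0.0349 0.1548] 0.604 F [-0.6  0.1  0.3] open 29.3 g 60.0 q6 0.84
-> [ 1.253e+02 -3.413e+02 -2.000e-01] turn 0.004
```

```bash
python3 -m creep '[21,-57,0,0, 42,-114,0,0, 62,-170,0,0, 83,-227,0,0, 104,-284,0,0]' >/dev/null
python3 -m creep '[10,-28,0,0, 21,-57,0,0, 21,-57,0,0, 21,-57,0,0, 21,-57,0,0]' |grep -E 'pos|rot|force'
python3 master.py top 10
python3 - <<'E'
from h import *; import cv2,pickle
i=robot.camera_info('wrist'); im=robot.snapshot('wrist'); pickle.dump((i,im),open('t8.pkl','wb'))
# tray fit: fit a 78 mm square (rim z=.024, outside) : mask of non-blue around
g=cv2.Canny(im,50,120); dt=cv2.distanceTransform(255-g,cv2.DIST_L2,3)
def cost(p,s=.039):
    c,q=np.cos(p[2]),np.sin(p[2]); t=np.linspace(-1,1,60); 
    Q=np.concatenate([np.c_[t,np.ones(60)],np.c_[t,-np.ones(60)],np.c_[np.ones(60),t],np.c_[-np.ones(60),t]])*s
    uv=proj(np.c_[p[0]+c*Q[:,0]-q*Q[:,1],p[1]+q*Q[:,0]+c*Q[:,1],np.full(240,.024)],'',i)
    ok=(uv[:,0]>0)&(uv[:,0]<639)&(uv[:,1]>0)&(uv[:,1]<479); d=np.full(240,6.);k=uv[ok].astype(int); d[ok]=np.minimum(dt[k[:,1],k[:,0]],6); return d.mean()
best=min((cost((x,y,a)),x,y,a) for x in np.arange(.522,.545,.001) for y in np.arange(.375,.398,.001) for a in(-.03,0,.03)); print(np.round(best,3))
E
python3 go.py .5325 .387 .047 0.6
```

```text
position: [0.5325, 0.3855, 0.1535]
tool_rot: [3.141, 0.0, 0.603]
force: [0.8, -0.7, -0.6]
gripper_force: 59.7
phi 0.704 pointer 0.75 q 0.19
post [ 0.6458 -0.0177  0.02  ] gamma [-2.649, -2.021, -1.393, -0.764, -0.136, 0.492, 1.121, 1.749, 2.377, 3.005, 3.634, 4.262, 4.89, 5.519, 6.147]
[ 1.556  0.529  0.39  -0.03 ]
t 36.4 at [0.5324 0.3857 0.1534] 0.604 F [0.5 0.2 0.1] open 29.1 g 60.0 q6 1.42
-> [  0.8  -1.  106.4] turn 0.004
```

```bash
python3 -m creep '[0,-3,50,0, 0,-3,90,0, 0,-3,102,0, 0,-3,105,0, 0,-3,107,0]' |grep -E 'pos|force'
python3 -m creep '[0,0,0,0, 0,0,0,0, 0,0,0,0, 0,0,-30,0, 0,0,-80,0]' 50 |grep -E 'pos|force'
python3 go.py .55 .15 .2 .6 .548 -.2465 .17 .6
```

```text
position: [0.5312, 0.3893, 0.048]
force: [0.2, 0.7, 0.2]
gripper_force: 59.7
position: [0.5296, 0.3886, 0.1259]
force: [0.4, -0.5, 0.2]
gripper_force: 0.0
t 37.65 at [0.5296 0.3886 0.1259] 0.605 F [ 0.4 -0.5  0.2] open 50.0 g 0.0 q6 1.42
-> [-118.9  207.8  -74.1] turn 0.005
-> [-225.5  326.1   30. ] turn 0.0
```

```bash
python3 -m creep '[-30,50,-20,0, -62,100,-50,0, -95,150,-60,0, -127,200,-60,0, -160,250,-60,0]' 60 >/dev/null
python3 -m creep '[-33,50,0,0, -65,101,0,0, -97,150,0,0, -130,201,0,0, -160,251,0,0]' |grep -E 'pos|force'
python3 go.py .548 -.2465 .18 .6;python3 fit.py wrist 10 .548 -.2465
```

```text
position: [0.5519, -0.2072, 0.1867]
force: [0.6, 1.4, -0.5]
gripper_force: 0.0
t 38.9 at [ 0.5519 -0.2072  0.1867] 0.605 F [ 0.6  1.4 -0.5] open 59.8 g 0.0 q6 0.41
-> [-25.5  30.1   6.7] turn 0.005
10 [ 0.548  -0.2458  2.7012] cost 0.062
```

```bash
python3 -m creep '[-12,15,0,-0.17, -25,30,5,-0.34, -25,30,6,-0.51, -25,30,6,-0.525, -25,30,6,-0.525]' >/dev/null
python3 fit.py wrist 10 .548 -.246;python3 go.py .548 -.246 .041 1.13
```

```text
10 [ 0.5479 -0.246   2.703 ] cost 0.073
t 39.62 at [ 0.5487 -0.2438  0.1805] 1.128 F [ 0.2  0.1 -0.2] open 59.9 g 0.0 q6 -0.17
-> [ -2.3   0.3 139.5] turn -0.002
```

```bash
python3 -m creep '[-1,0,50,0, -1,0,70,0, -1,0,70,0, -1,0,70,0, -1,0,70,0]' >/dev/null
python3 go.py .548 -.246 .042 1.13
```

```text
t 40.25 at [ 0.5486 -0.2452  0.1115] 1.13 F [-0.6  0.9  0.1] open 60.6 g 0.0 q6 -0.17
-> [-1.  -0.2 69.5] turn -0.0
```

```bash
python3 -m creep '[-1,0,45,0, -1,0,66,0, -1,0,70,0, -1,0,70,0, -1,0,70,0]' >/dev/null
python3 -m creep '[0,0,0,0, 0,0,0,0, 0,0,0,0, 0,0,0,0, 0,0,0,0]' 0 60 |grep -E 'pos|force|open'
python3 -m creep '[0,0,-30,0, 0,0,-80,0, 0,0,-115,0, 0,0,-115,0, 0,0,-115,0]' |grep -E 'pos|force|open'
python3 go.py .6463 -.0175 .155 .806
```

```text
position: [0.5481, -0.2461, 0.041]
force: [-0.5, 0.3, 6.6]
opening: 0.0291
gripper_force: 60.1
position: [0.5472, -0.2455, 0.1539]
force: [0.0, -0.5, -1.6]
opening: 0.0293
gripper_force: 59.6
t 42.12 at [ 0.5472 -0.2455  0.1539] 1.13 F [ 0.  -0.5 -1.6] open 29.3 g 60.0 q6 -0.18
-> [248.5  -7.6  -1.1] turn 0.324
```

```bash
python3 -m creep '[50,-2,0,0.1, 100,-3,0,0.2, 150,-5,0,0.3, 200,-6,0,0.324, 248,-8,0,0.324]' >/dev/null
python3 -m creep '[0,0,20,0, 0,0,40,0, 0,0,40,0, 0,0,40,0, 0,0,40,0]' |grep -E 'pos|force|rot'
python3 go.py .6463 -.0175 .075 .806;python3 master.py top 10|head -1
```

```text
position: [0.6466, -0.0183, 0.116]
tool_rot: [3.141, -0.001, 0.806]
force: [-0.0, -0.9, -1.6]
gripper_force: 59.5
t 43.38 at [ 0.6466 -0.0183  0.116 ] 0.806 F [-0.  -0.9 -1.6] open 29.1 g 60.0 q6 0.56
-> [ 0.4 -0.8 41. ] turn -0.0
phi -0.841 pointer -1.12 q 0.0
```

```bash
python3 -m creep '[0.4,-0.8,25,0, 0.4,-0.8,36,0, 0.4,-0.8,39,0, 0.4,-0.8,42,0, 0.4,-0.8,45,0]' |grep -E 'pos|force|open'
python3 -m creep '[0,0,3,0, 0,0,6,0, 0,0,9,0, 0,0,9,0, 0,0,9,0]' |grep -E 'pos|force|open'
```

```text
position: [0.6463, -0.0174, 0.0708]
force: [-0.6, -0.2, -2.1]
opening: 0.0287
gripper_force: 59.6
position: [0.646, -0.0173, 0.0613]
force: [0.1, 0.3, -0.5]
opening: 0.0289
gripper_force: 59.5
```

Seated. Turn through both marks.

```bash
python3 -m creep '[0,0,0,-0.17, 0,0,0,-0.34, 0,0,0,-0.51, 0,0,0,-0.68, 0,0,0,-0.85]' |grep -E 'pos|rot|force'
python3 -m creep '[0,0,0,-0.17, 0,0,0,-0.34, 0,0,0,-0.51, 0,0,0,-0.68, 0,0,0,-0.75]' |grep -E 'pos|rot|force'
python3 -m creep '[0,0,0,0, 0,0,0,0, 0,0,0,0, 0,0,0,0, 0,0,0,0]' |grep -E 'pos|rot|force'
python3 sm.py
```

```text
position: [0.6463, -0.0171, 0.0614]
tool_rot: [3.141, -0.0, 1.662]
force: [1.1, 0.1, -1.1]
gripper_force: 59.5
position: [0.6462, -0.0172, 0.0614]
tool_rot: [3.141, 0.0, 2.409]
force: [0.9, 0.4, -0.6]
gripper_force: 59.5
position: [0.646, -0.0173, 0.0613]
tool_rot: [-3.142, -0.0, 2.406]
force: [-0.1, 0.3, -0.7]
gripper_force: 59.5
phi candidates [np.float64(-0.781), np.float64(-0.153), np.float64(0.476)]
pointer profile (a from -1 step .1) [29.0, 32.0, 48.0, 93.0, 83.0, 64.0, 40.0, 44.0, 38.0, 30.0, 30.0, 33.0, 66.0, 59.0, 48.0, 70.0, 55.0, 45.0, 45.0, 45.0]
```

```bash
python3 -m creep '[0,0,0,0.17, 0,0,0,0.34, 0,0,0,0.51, 0,0,0,0.68, 0,0,0,0.85]' |grep -E 'pos|rot|force'
python3 -m creep '[0,0,0,0.17, 0,0,0,0.34, 0,0,0,0.51, 0,0,0,0.68, 0,0,0,0.85]' |grep -E 'pos|rot|force'
python3 -m creep '[0,0,0,0, 0,0,0,0, 0,0,0,0, 0,0,0,0, 0,0,0,0]' |grep -E 'pos|rot|force'
python3 sm.py
python3 -m creep '[0,0,0,-0.06, 0,0,-5,-0.06, 0,0,-25,-0.06, 0,0,-60,-0.06, 0,0,-90,-0.06]' |grep -E 'pos|rot|force'
python3 go.py .544 .276 .155 0.76
```

```text
position: [0.6463, -0.0176, 0.0615]
tool_rot: [3.141, 0.001, 1.55]
force: [1.1, -0.9, -0.8]
gripper_force: 59.6
position: [0.646, -0.0176, 0.0614]
tool_rot: [3.141, 0.0, 0.7]
force: [-0.9, -2.0, -1.0]
gripper_force: 59.6
position: [0.646, -0.0172, 0.0613]
tool_rot: [-3.142, 0.0, 0.707]
force: [0.1, -0.3, -0.9]
gripper_force: 59.6
phi candidates [np.float64(-1.165), np.float64(-0.536), np.float64(0.092)]
pointer profile (a from -1 step .1) [102.0, 98.0, 77.0, 117.0, 149.0, 87.0, 112.0, 128.0, 72.0, 84.0, 69.0, 50.0, 52.0, 83.0, 109.0, 91.0, 53.0, 44.0, 45.0, 45.0]
position: [0.6461, -0.0173, 0.153]
tool_rot: [3.141, -0.0, 0.765]
force: [-0.6, 0.5, -1.0]
gripper_force: 59.6
t 49.15 at [ 0.6461 -0.0173  0.153 ] 0.765 F [-0.6  0.5 -1. ] open 28.9 g 60.0 q6 0.6
-> [ 129.4 -282.4   -2. ] turn 0.005
```

```bash
python3 -m creep '[25,-55,0,0, 50,-110,0,0, 75,-165,0,0, 101,-220,0,0, 126,-275,0,0]' >/dev/null
python3 -m creep '[3,-7,0,0, 3,-7,0,0, 3,-7,0,0, 3,-7,0,0, 3,-7,0,0]' |grep -E 'pos|rot|force'
cat > tray.py <<'E'
from h import *; import cv2,sys
s,x0,y0=map(float,sys.argv[1:4]); i=robot.camera_info('wrist'); im=robot.snapshot('wrist')
g=cv2.Canny(im,50,120); dt=cv2.distanceTransform(255-g,cv2.DIST_L2,3)
def cost(p):
    c,q=np.cos(p[2]),np.sin(p[2]); t=np.linspace(-1,1,60);o=np.ones(60)
    Q=np.concatenate([np.c_[t,o],np.c_[t,-o],np.c_[o,t],np.c_[-o,t]])
    Q=np.r_[Q*s,Q*(s-.003)]
    uv=proj(np.c_[p[0]+c*Q[:,0]-q*Q[:,1],p[1]+q*Q[:,0]+c*Q[:,1],np.full(480,.024)],'',i)
    ok=(uv[:,0]>0)&(uv[:,0]<639)&(uv[:,1]>0)&(uv[:,1]<479); d=np.full(480,6.);k=uv[ok].astype(int); d[ok]=np.minimum(dt[k[:,1],k[:,0]],6); return d.mean()
print(np.round(min((cost((x,y,a)),x,y,a) for x in x0+np.arange(-.01,.0105,.001) for y in y0+np.arange(-.01,.0105,.001) for a in(-.04,-.02,0,.02,.04)),3))
E
python3 tray.py .045 .544 .276; python3 master.py top 12; python3 fit.py top 12 .58 -.371
python3 go.py .544 .276 .046 0.76
```

```text
position: [0.5438, 0.2747, 0.1513]
tool_rot: [-3.142, 0.0, 0.765]
force: [0.6, 1.1, -0.7]
gripper_force: 59.9
[ 1.832  0.542  0.278 -0.04 ]
phi 0.724 pointer 0.77 q 0.18
post [ 0.608  -0.0683  0.02  ] gamma [-3.131, -2.607, -2.083, -1.56, -1.036, -0.513, 0.011, 0.535, 1.058, 1.582, 2.105, 2.629, 3.153, 3.676, 4.2, 4.723, 5.247, 5.771]
12 [ 0.5992 -0.4141  0.7583] cost 0.095
t 50.55 at [0.5436 0.2751 0.1513] 0.766 F [-0.4  0.1 -0.8] open 29.0 g 60.0 q6 1.08
-> [  0.9  -0.3 105.3] turn 0.006
```

```bash
python3 -m creep '[1,-1,50,0, 1,-1,90,0, 1,-1,101,0, 1,-1,104,0, 1,-1,106,0]' |grep -E 'pos|force'
python3 -m creep '[0,0,0,0, 0,0,0,0, 0,0,0,0, 0,0,-30,0, 0,0,-80,0]' 50 |grep -E 'pos|force'
python3 go.py .57 -.33 .2 .76
```

```text
position: [0.5444, 0.277, 0.0468]
force: [0.3, -0.2, -1.7]
gripper_force: 59.7
position: [0.5428, 0.2765, 0.1251]
force: [0.1, 0.1, 0.7]
gripper_force: 0.0
t 51.8 at [0.5428 0.2765 0.1251] 0.766 F [0.1 0.1 0.7] open 50.2 g 0.0 q6 1.08
-> [-400.8  456.1  -74.9] turn 0.006
```

```bash
python3 -m creep '[-38,43,-30,0, -78,88,-70,0, -118,134,-80,0, -158,180,-80,0, -200,226,-80,0]' 60 >/dev/null
python3 -m creep '[-40,45,0,0, -80,91,0,0, -120,137,0,0, -160,182,0,0, -200,228,0,0]' |grep -E 'pos|force'
python3 fit.py wrist 12 .5992 -.4141;python3 go.py .5992 -.4125 .17 .75
```

```text
position: [0.5695, -0.3212, 0.2056]
force: [0.0, 0.9, 1.0]
gripper_force: 0.0
12 [ 0.5994 -0.4121  0.2313] cost 0.052
t 53.1 at [ 0.5683 -0.3283  0.2047] 0.761 F [-1.5 -6.4 -0.1] open 59.8 g 0.0 q6 0.11
-> [-35.6  82.3  34.7] turn 0.011
```

```bash
python3 -m creep '[-15,30,15,0.17, -30,60,30,0.34, -36,82,34,0.51, -36,82,34,0.53, -36,82,34,0.53]' >/dev/null
python3 fit.py wrist 12 .5994 -.4121; python3 go.py .5994 -.4121 .1 .231
```

```text
12 [ 0.5993 -0.4121  0.7561] cost 0.066
t 53.77 at [ 0.6007 -0.4025  0.172 ] 0.239 F [1.3 1.7 0.2] open 60.1 g 0.0 q6 0.58
-> [-3.5  9.  72. ] turn 0.008
```

Run:
```python
from h import *; import cv2
i=robot.camera_info('wrist'); im=robot.snapshot('wrist')[:,:,::-1].copy()
for a,col in((.2313,(0,0,255)),(.7561,(0,255,0)),(1.28,(255,0,255))):
  for z in(.054,):
    c,s=np.cos(a),np.sin(a); Q=np.array([(1,1),(-1,1),(-1,-1),(1,-1)])*.015@np.array([[c,s],[-s,c]])
    cv2.polylines(im,[np.round(proj(np.c_[Q+[.5993,-.4121],np.full(4,z)],'',i)).astype(np.int32)],True,col,1)
cv2.imwrite('pics/g12.png',im)
```

```text
(no output)
```

View pics/g12.png

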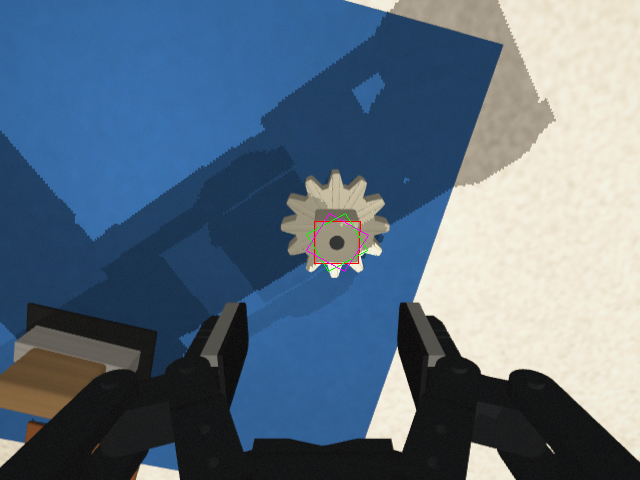

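```bash
python3 -m creep '[-2,5,40,0.008, -2,5,65,0.008, -2,5,65,0.008, -2,5,65,0.008, -2,5,65,0.008]' >/dev/null
python3 go.py .5993 -.412 .042 .231
```

```text
t 54.45 at [ 0.6003 -0.4089  0.1081] 0.228 F [-0.3  0.   0.7] open 59.8 g 0.0 q6 0.58
-> [-1.7  2.8 66.1] turn -0.003
```

```bash
python3 -m creep '[-1.7,2.5,20,0, -1.7,2.5,45,0, -1.7,2.5,62,0, -1.7,2.5,66,0, -1.7,2.5,66,0]' >/dev/null
python3 go.py .5993 -.412 .042 .231
python3 -m creep '[0,0,0,0, 0,0,0,0, 0,0,0,0, 0,0,0,0, 0,0,0,0]' 0 60 |grep -E 'pos|force|open'
python3 -m creep '[0,0,-30,0, 0,0,-80,0, 0,0,-115,0, 0,0,-115,0, 0,0,-115,0]' |grep -E 'pos|force|open'
python3 go.py .6087 -.068 .155 .011; python3 master.py top 12
```

```text
t 55.08 at [ 0.5989 -0.4116  0.0405] 0.228 F [-0.8  0.4  0.5] open 59.9 g 0.0 q6 0.58
-> [ 0.3  0.4 -1.5] turn -0.003
position: [0.5992, -0.4118, 0.0414]
force: [-0.1, -0.2, 4.6]
opening: 0.0291
gripper_force: 60.3
position: [0.5983, -0.411, 0.1533]
force: [0.6, -0.3, -2.1]
opening: 0.0289
gripper_force: 59.6
t 56.33 at [ 0.5983 -0.411   0.1533] 0.228 F [ 0.6 -0.3 -2.1] open 28.9 g 60.0 q6 0.58
-> [  87.7 -331.8   -1.7] turn 0.217
phi 0.724 pointer 0.77 q 0.19
post [ 0.608  -0.0683  0.02  ] gamma [-3.131, -2.607, -2.084, -1.56, -1.036, -0.513, 0.011, 0.534, 1.058, 1.582, 2.105, 2.629, 3.152, 3.676, 4.2, 4.723, 5.247, 5.77]
```

```bash
python3 -m creep '[15,-58,0,0.1, 30,-116,0,0.2, 46,-174,0,0.217, 61,-232,0,0.217, 76,-290,0,0.217]' >/dev/null
python3 -m creep '[5,-25,0,0, 5,-42,20,0, 5,-42,40,0, 5,-42,40,0, 5,-42,40,0]' |grep -E 'pos|force|rot'
python3 go.py .6087 -.068 .07 .011
```

```text
position: [0.6119, -0.0701, 0.1155]
tool_rot: [3.142, 0.0, 0.011]
force: [-0.2, 0.3, -0.6]
gripper_force: 59.9
t 57.62 at [ 0.6119 -0.0701  0.1155] 0.011 F [-0.2  0.3 -0.6] open 29.1 g 60.0 q6 1.26
-> [-3.2 -2.1 45.5] turn -0.0
```

```bash
python3 -m creep '[-3,-2,15,0, -3,-2,30,0, -3,-2,36,0, -3,-2,40,0, -3,-2,43,0]' |grep -E 'pos|force|open'
python3 -m creep '[0,0,3,0, 0,0,6,0, 0,0,9,0, 0,0,11,0, 0,0,11,0]' |grep -E 'pos|force|open'
```

```text
position: [0.6089, -0.0678, 0.0723]
force: [0.3, -0.9, -1.2]
opening: 0.029
gripper_force: 59.9
position: [0.6088, -0.0678, 0.0614]
force: [-2.5, 1.6, 0.7]
opening: 0.0291
gripper_force: 60.0
```

```bash
python3 -m creep '[0,0,0,-0.14, 0,0,0,-0.28, 0,0,0,-0.42, 0,0,0,-0.56, 0,0,0,-0.7]' |grep -E 'pos|rot|force'
python3 -m creep '[0,0,0,-0.14, 0,0,0,-0.28, 0,0,0,-0.42, 0,0,0,-0.56, 0,0,0,-0.7]' |grep -E 'pos|rot|force'
python3 -m creep '[0,0,0,0, 0,0,0,0, 0,0,0,0, 0,0,0,0, 0,0,0,0]' |grep -E 'pos|rot|force'
python3 sm.py; python3 master.py top 12|head -1
```

```text
position: [0.609, -0.0679, 0.0614]
tool_rot: [3.141, -0.0, 0.715]
force: [-0.4, 0.3, -0.9]
gripper_force: 60.0
position: [0.609, -0.0678, 0.0614]
tool_rot: [3.141, -0.0, 1.415]
force: [0.9, -0.1, -0.2]
gripper_force: 60.0
position: [0.6089, -0.0679, 0.0614]
tool_rot: [3.141, 0.0, 1.411]
force: [-0.0, -0.1, 0.1]
gripper_force: 60.1
phi candidates [np.float64(-0.788), np.float64(-0.16), np.float64(0.468)]
pointer profile (a from -1 step .1) [83.0, 107.0, 188.0, 131.0, 34.0, 33.0, 33.0, 33.0, 33.0, 33.0, 31.0, 32.0, 31.0, 32.0, 32.0, 31.0, 31.0, 30.0, 31.0, 30.0]
phi 0.571 pointer 0.26 q 0.01
```

```bash
python3 -m creep '[0,0,0,0.15, 0,0,0,0.3, 0,0,0,0.45, 0,0,0,0.6, 0,0,0,0.75]' |grep -E 'pos|rot|force'
python3 -m creep '[0,0,0,0.15, 0,0,0,0.3, 0,0,0,0.45, 0,0,0,0.6, 0,0,0,0.72]' |grep -E 'pos|rot|force'
python3 -m creep '[0,0,0,0, 0,0,0,0, 0,0,0,0, 0,0,0,0, 0,0,0,0]' |grep -E 'pos|rot|force'
python3 sm.py
python3 -m creep '[0,0,0,-0.05, 0,0,-5,-0.05, 0,0,-25,-0.05, 0,0,-60,-0.05, 0,0,-90,-0.05]' |grep -E 'pos|rot|force'
python3 go.py .4325 .2745 .155 0
```

```text
position: [0.6087, -0.0677, 0.0614]
tool_rot: [-3.142, 0.0, 0.656]
force: [-0.6, 0.5, 1.2]
gripper_force: 60.2
position: [0.6088, -0.068, 0.0614]
tool_rot: [3.141, -0.0, -0.063]
force: [0.9, -1.3, 0.8]
gripper_force: 60.2
position: [0.6088, -0.0679, 0.0613]
tool_rot: [3.141, -0.0, -0.059]
force: [-0.6, -1.4, 2.7]
gripper_force: 60.4
phi candidates [np.float64(-1.133), np.float64(-0.505), np.float64(0.123)]
pointer profile (a from -1 step .1) [33.0, 47.0, 62.0, 34.0, 33.0, 32.0, 32.0, 31.0, 32.0, 31.0, 32.0, 32.0, 31.0, 31.0, 31.0, 31.0, 32.0, 31.0, 31.0, 31.0]
position: [0.6087, -0.0674, 0.1523]
tool_rot: [-3.141, 0.0, -0.01]
force: [0.0, -0.1, -1.0]
gripper_force: 59.9
t 63.4 at [ 0.6087 -0.0674  0.1523] -0.01 F [ 0.  -0.1 -1. ] open 28.7 g 60.0 q6 1.28
-> [-179.5 -340.1   -2.7] turn -0.01
```

```bash
python3 -m creep '[-26,-50,0,0, -52,-100,0,0, -79,-150,0,0, -105,-200,0,0, -132,-250,0,0]' >/dev/null
python3 -m creep '[-25,-47,0,0, -47,-90,0,0, -47,-90,0,0, -47,-90,0,0, -47,-90,0,0]' |grep -E 'pos|rot|force'
python3 tray.py .051 .4325 .2745; python3 master.py top 12|head -1
python3 go.py .4325 .2745 .046 0
```

```text
position: [0.4334, 0.273, 0.1512]
tool_rot: [3.142, 0.0, -0.011]
force: [0.4, -0.2, -1.2]
gripper_force: 59.9
[ 2.13   0.43   0.274 -0.02 ]
phi 0.755 pointer 0.8 q 0.18
t 64.75 at [0.4333 0.273  0.1512] -0.011 F [-0.3  0.9 -0.9] open 28.9 g 60.0 q6 1.91
-> [ -0.8  -1.4 105.2] turn -0.011
```

```bash
python3 -m creep '[-1.5,-1.5,50,0, -1.5,-1.5,90,0, -1.5,-1.5,101,0, -1.5,-1.5,104,0, -1.5,-1.5,106,0]' |grep -E 'pos|force'
python3 -m creep '[0,0,0,0, 0,0,0,0, 0,0,0,0, 0,0,-30,0, 0,0,-80,0]' 50 |grep -E 'pos|force'
python3 -m creep '[0,50,-130,0, 0,100,-150,0, 0,160,-150,0, 0,220,-150,0, 0,280,-150,0]' |grep -E 'pos|force'
python3 -m creep '[0,60,0,0, 0,120,0,0, -20,170,0,0, -20,170,0,0, -20,170,0,0]' |grep -E 'pos|force'
python3 - <<'E'
from h import *; import cv2
a=robot.snapshot('top')[:,:,::-1][150:335,120:390]; b=robot.snapshot('scene')[:,:,::-1][130:340,190:460]
a=cv2.resize(a,None,fx=2.9,fy=2.9,interpolation=2); 
cv2.imwrite('pics/end.png',a); print(a.shape)
E
```

```text
position: [0.4323, 0.2755, 0.0465]
force: [0.7, -0.5, -0.6]
gripper_force: 59.9
position: [0.4306, 0.275, 0.1253]
force: [0.6, -0.1, 0.1]
gripper_force: 0.0
position: [0.4289, 0.03, 0.2737]
force: [0.8, -0.2, 0.4]
gripper_force: 0.0
position: [0.4077, -0.1376, 0.2728]
force: [0.0, 0.7, 0.9]
gripper_force: 0.0
(536, 783, 3)
```

View pics/end.png

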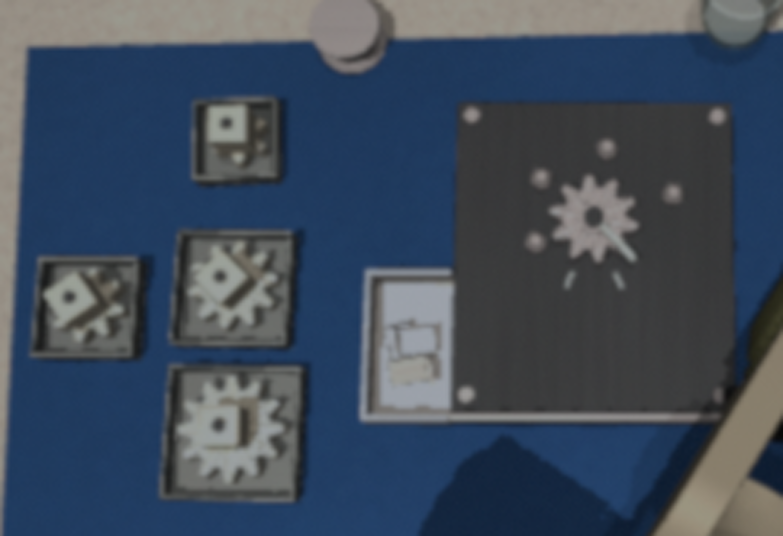

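All four gears lie in their trays, the strip is clear with the chips in the trough, and the pointer ended past the far mark.

```bash
python3 -c "
from cell import robot
print(robot.get_obs()['time']); print(robot.sign_off())"
```

```text
67.35
the job is handed in; nothing more can be done
None
```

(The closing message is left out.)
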